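Mark a batch of gift boxes

TASK

Mark the batch of small white-lidded gift boxes: load every one of them lid up into the pockets of the marking machine's bed, swing the lever into its middle notch, then twist the spring-return start knob on the switch box clockwise right to its stop and let it spring back. Then swing the lever back to the end notch next to the bed where it started, and move all the marked boxes into the empty grey dispatch tray, flat on its floor and lid up. Leave the roll of tape that lies among the boxes where it is.

Things in the scene. Friction and masses are not known exactly. Their poses are not given: they have to be found in the camera images.
- box1: small closed gift box, brown cardboard with a white lid, 80 x 44 x 40 mm (long side along its x, 44 along y), about 0.18 kg, loose on the bench; origin at the centre of its underside. Two or three of box1..box3 are there (absent: None)
- box2: same as box1
- box3: same as box1
- marker: grey marking machine, fixed; a chassis whose flat top is 50 mm above the bench. Origin on the bench below the centre of the bed; x points away from the robot, y to the left. Chassis spans x -80 to 180 mm, y -310 to 190 mm; a white print head, top 120 mm above the bench, stands at x 105 to 175 mm, y -140 to 140 mm behind the bed
- bed (a point): centre of the bed floor, 50 mm above the bench, same axes as the machine. The bed has three pockets side by side, centred at y = -84, 0 and 84 mm; each is 60 mm wide (y) and 104 mm long (x), between ribs 24 mm wide and 14 mm high (top 64 mm above the bench). A box lies in a pocket with its long side along x
- lever (a joint): lever angle (rad), 0 to 1.0, growing counterclockwise from above. Notches in the plate beside it: 0 = end notch next to the bed (start), 0.5 = middle notch, arm pointing to the machine's -x, white mark beside it, 1.0 = far end notch. No click: light friction (about 1.5 N at the handle) holds it anywhere; within 0.12 rad counts as in a notch
- lever_handle (a point): The lever swings flat, right of the bed, about an upright axis at x 65, y -225 mm in the machine frame. This point is on the lever's upright round black handle, 24 mm thick, 90 mm from that axis and 114 mm above the bench; the handle reaches from 70 to 132 mm above the bench
- switchbox: grey switch box, fixed, 120 x 110 x 56 mm; origin at the centre of its underside. It stands left or right on the bench (the tray on the other side)
- knob (a joint): angle of the black start knob on top of the switch box (rad): 0 at rest, grows clockwise seen from above, stop at 1.2; a spring (0.03 N m at rest, 0.15 N m at the stop) returns it to 0 when it is let go
- knob_grip (a point): on the knob's upright axis, 96 mm above the bench. The knob's wing is a bar 48 mm long, 15 mm thick, from 68 to 104 mm above the bench; at rest it lies along the switch box's x, and it turns with the knob (a disc of 50 mm diameter is below it)
- tray: open grey dispatch tray, fixed, 260 (x) x 125 (y) mm outside, 35 mm high, walls 5 mm; origin at the centre of its underside
- tray_in (a point): centre of the tray's inner floor, 5 mm above the bench; inside 250 (x) x 115 (y) mm
- tape: bystander: ring of brown packing tape lying flat, 72 mm across, 30 mm high, among the boxes; origin at the centre of its underside

How it is judged:
On the way, in this order (a step that is already met when the one before it is completed fails the run):
1. every box lies flat, lid up, in a pocket of the bed (x of box1 in the frame of bed between -0.05 and 0.05 m and y of box1 in the frame of bed between -0.12 and 0.12 m and z of box1 in the frame of bed between -0.005 and 0.006 m and angle between each of box1, box2, box3's own z axis and vertical below 0.12 rad and linear speed of each of box1, box2, box3 below 0.03 m/s and x of box2 in the frame of bed between -0.05 and 0.05 m and y of box2 in the frame of bed between -0.12 and 0.12 m and z of box2 in the frame of bed between -0.005 and 0.006 m and x of box3 in the frame of bed between -0.05 and 0.05 m and y of box3 in the frame of bed between -0.12 and 0.12 m and z of box3 in the frame of bed between -0.005 and 0.006 m), for 0.2 s.
2. the lever is in the middle notch with the boxes in the bed (all of step 1 and value of joint lever between 0.38 and 0.62 rad), for 0.3 s.
3. the start knob is twisted to its stop, lever still in the middle notch and boxes in the bed (all of step 2 and value of joint knob above 1.1 rad), for 0.1 s.
4. the knob has sprung back, lever still in the middle notch and boxes in the bed (all of step 2 and value of joint knob below 0.1 rad), for 0.2 s.
5. the lever is back in the end notch next to the bed (all of step 1 and value of joint lever below 0.12 rad), for 0.2 s.
At the end, for the whole second after the job is handed in: Every box lies at rest flat on the tray's inner floor (within 6 mm of it, tilted less than 0.12 rad, lid up), the lever is in the end notch next to the bed (below 0.12 rad) and the knob is at rest (below 0.1 rad) (x of box1 in the frame of tray_in between -0.12 and 0.12 m and y of box1 in the frame of tray_in between -0.055 and 0.055 m and z of box1 in the frame of tray_in between -0.005 and 0.006 m and angle between each of box1, box2, box3's own z axis and vertical below 0.12 rad and linear speed of each of box1, box2, box3 below 0.03 m/s and x of box2 in the frame of tray_in between -0.12 and 0.12 m and y of box2 in the frame of tray_in between -0.055 and 0.055 m and z of box2 in the frame of tray_in between -0.005 and 0.006 m and x of box3 in the frame of tray_in between -0.12 and 0.12 m and y of box3 in the frame of tray_in between -0.055 and 0.055 m and z of box3 in the frame of tray_in between -0.005 and 0.006 m and value of joint lever below 0.12 rad and value of joint knob below 0.1 rad); the robot touches nothing.
It fails at once if the roll of tape is pushed more than 60 mm from its place or tipped over (distance of tape from where it was at the start of the episode above 0.06 m or angle between tape's own z axis and vertical above 0.5 rad).
Of box1, box2, box3 only 2 to 3 are there at a start; the rules pass over those that are not, and their reading is None.
At some moment in a run one of box1, box2, box3 may be knocked a few centimetres aside while the robot is not near it.
It also fails if it takes over 210 s, if anything falls off the work surface, if the arm or the gripper's body presses on something with over 40 N, if the wrist force passes 120 N, or if a joint passes its speed limit or range.

ROBOT

A 6-joint arm with a two-finger parallel gripper is mounted at the origin on the work surface. World frame = base frame: x ahead of the robot, y to its left, z up, the work surface at z = 0. Lengths are in m, angles in rad, forces in N, time in s.
With the tool pointing down it reaches from about 0.325 to 0.75 m from the base axis. Payload 7.6 kg.
Tool frame: the origin (TCP) lies midway between the tips of the shut fingers; the grasp point (between the pads) lies 19 mm behind it; z points along the fingers, y is the direction in which the jaws open and shut (so a half turn about z gives the same grasp; the last joint's range is limited). The gripper opens to 85 mm and grips with 20 to 120 N. Pads are 22 mm wide; open, the fingers measure 114 mm over their backs; the gripper's body (76 mm by 85 mm) begins 54 mm behind the grasp point. The pads swing forward as they close: fully open they stand 13 mm farther back than shut.
Start: joints at [1.087, 0.052, 1.401, -0, 1.689, -0.07], TCP at [0.211, 0.481, 0.199] pointing down, gripper open.
Joint ranges: [-2.9, 2.9], [-0.91, 2.17], [0.12, 2.37], [-1.06, 4.2], [0.26, 2.73], [-2.93, 2.93]. Speed limits (rad/s): [2.57, 2.57, 3.01, 3.14, 3.14, 3.14].

INTERFACE

Orientations are given as a unit quaternion [x, y, z, w].
In Python, from workcell import r, optics, job_done gives the robot as it stands.
- The arm moves only by the shell command python3 -m handwheel 'ROWS' [FORCE]. ROWS is a JSON object of lists of equal length, an entry for each row: "jaw": the opening, from 0 (shut) to 1 (fully open); "linear": the shift along the tool's x, y, z in cm, a list of three; "turn": the turn, a rotation vector about the tool's x, y, z in rad, a list of three. A call has 1 to 12 rows; each row shifts and turns the commanded pose from where the row before left it, along the tool's axes as they then stand; what a row does not reach is not made up. A row lasts 1/8 s, in which the tool goes at most 62.5 mm and 10.7 degrees, less where a joint would pass 70% of its speed; a pose out of reach is approached as far as the arm can. A call is refused whole if a number of a shift passes 6.25 or a number of a turn 0.188, either way. A call with a gripper value outside its range is refused whole. The fingers move at their own pace and stop on an object; FORCE is the grip in N (left out, the last holds). Time passes only in rows, so rows that do not move let the fingers close. It gives the time, the measured TCP pose, the force and the opening at its end, in the units of the state.
- r.sense(): the state, without advancing time (a new reading comes with each control period).
- optics.snapshot(name): name is "scene" or "top"; returns the picture (420x560x3 uint8, red, green, blue); there is no depth.
- optics.camera_info(name): a dict with "K" (3x3 intrinsics, pixels), "dist_coeffs" ([k1, k2, p1, p2, k3] as OpenCV has them; the pictures are not rectified), "xyz" and "orientation" of the camera in the world. Camera axes: x right, y up, looking along -z (the intrinsics and any distortion apply to the point x, -y, -z); pixel columns grow to the right and rows downward; lengths in m; the calibration is good to about 2 mm. A picture is of the moment at which its call begins. camera_info takes no time and is no camera call.
- job_done(): hands the job in, once; it reports no verdict.
The state is a dict: "clock": time; "qpos": joint angles; "qvel": joint speeds; "joint_torque": joint torques, N m; "ee_pos": TCP position; "orientation": TCP orientation; "contact_force": force on the tool from outside, world axes, zero at the start; "wrist_torque": the same for the moment, N m; "finger_gap": finger opening in m.
Only numpy, scipy, OpenCV 4.12 (cv2) and the standard library are available. Lean on these libraries where they do the work, as an engineer would, in place of code of your own. Each camera call takes 0.05 s, during which the arm holds its last target.

## Working session

There is one attempt and no reset: what is moved stays moved. The work goes in short steps, Python scripts to look and compute and a shell command to move; the robot and the scene stay as the last step left them, time stands still between calls to the robot, and variables do not carry over. Pictures are saved under pics/ and viewed, and the job is handed in when it is done.

```bash
ls; mkdir -p pics; python3 - <<'E'
from workcell import r, optics
import cv2
print(r.sense())
for n in ("scene","top"):
    im=optics.snapshot(n); cv2.imwrite(f"pics/{n}0.png",im[:,:,::-1]); print(n,optics.camera_info(n))
E
```

```text
pics
{'clock': 0.0, 'qpos': array([ 1.08670846e+00,  5.28888026e-02,  1.40174774e+00, -5.83541917e-06,
        1.68858803e+00, -7.03110605e-02]), 'qvel': array([-0.0002353 , -0.00010974, -0.00229015,  0.00011219,  0.00077724,
       -0.00109847]), 'joint_torque': array([-2.81811546e-03, -3.81681132e+01, -3.60169172e+01, -3.75802656e-04,
        6.52733594e-03,  1.57639226e-05]), 'ee_pos': array([0.21090666, 0.48038471, 0.19793361]), 'orientation': array([ 2.05415924e-01,  9.78674426e-01, -7.85604181e-04, -2.20510976e-04]), 'contact_force': array([-0.71923687, -0.33936626, -0.6609888 ]), 'wrist_torque': array([-0.01749048, -0.00155253, -0.01425833]), 'finger_gap': 0.08547716128663169}
scene {'K': array([[397.46519592,   0.        , 282.93231348],
       [  0.        , 397.46519592, 207.62850773],
       [  0.        ,   0.        ,   1.        ]]), 'dist_coeffs': array([-0.00774887,  0.        ,  0.        ,  0.        ,  0.        ]), 'xyz': array([ 0.95751623, -0.7564961 ,  0.74041799]), 'orientation': array([0.43304577, 0.10784513, 0.20117004, 0.87199278])}
top {'K': array([[384.05500846,   0.        , 284.89279051],
       [  0.        , 384.05500846, 210.38442343],
       [  0.        ,   0.        ,   1.        ]]), 'dist_coeffs': array([0.03061671, 0.        , 0.        , 0.        , 0.        ]), 'xyz': array([ 0.50889624, -0.00856492,  0.94084279]), 'orientation': array([-0.03089258,  0.01248197,  0.71361998, -0.69974021])}
```

View pics/scene0.png

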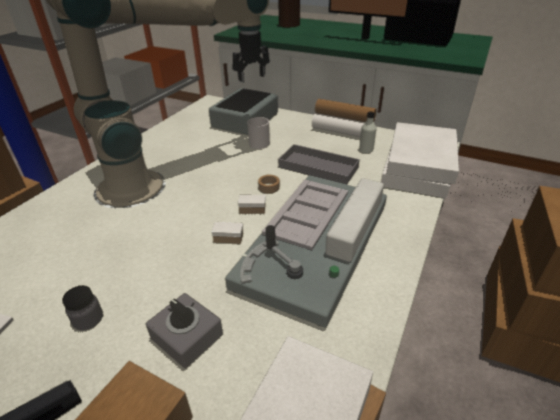

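View pics/top0.png

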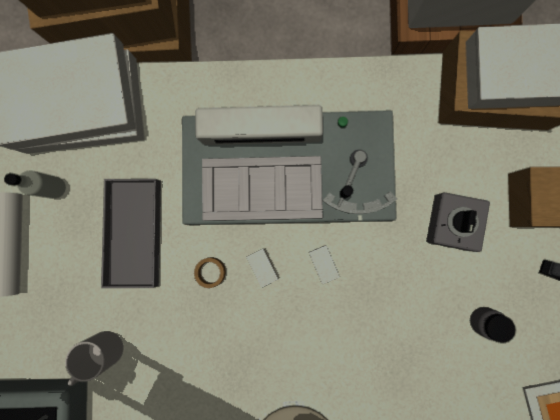

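The top view shows two boxes with white lids at (262,267) and (324,264), and the tape at (210,272). The tray is at (132,232), the switch box at (460,222) and the lever handle at (347,192). Next I'll measure these on enlarged crops.

```bash
cat > h.py <<'E'
import numpy as np, cv2
from scipy.spatial.transform import Rotation as R
from workcell import r, optics
def pix2w(name,uv,z):
    c=optics.camera_info(name); K=np.array(c["K"]); d=np.array(c["dist_coeffs"])
    p=cv2.undistortPoints(np.array(uv,float).reshape(-1,1,2),K,d).reshape(-1,2)
    rays=np.c_[p[:,0],-p[:,1],-np.ones(len(p))]
    w=R.from_quat(c["orientation"]).apply(rays); o=np.array(c["xyz"])
    t=(np.asarray(z)-o[2])/w[:,2]
    return o+w*t[:,None]
def w2pix(name,P):
    c=optics.camera_info(name); K=np.array(c["K"]); d=np.array(c["dist_coeffs"])
    q=R.from_quat(c["orientation"]).inv().apply(np.atleast_2d(P)-np.array(c["xyz"]))*[1,-1,-1]
    return cv2.projectPoints(q,np.zeros(3),np.zeros(3),K,d)[0].reshape(-1,2)
def crop(im,x0,y0,x1,y1,s,fn):
    cv2.imwrite(fn,cv2.resize(im[y0:y1,x0:x1,::-1],None,fx=s,fy=s,interpolation=cv2.INTER_CUBIC))
def snap(n): return optics.snapshot(n)
E
python3 - <<'E'
from h import *
im=cv2.imread("pics/top0.png")[:,:,::-1]
crop(im,180,90,400,240,3.6,"pics/c1.png")
crop(im,420,180,500,260,7,"pics/c2.png")
crop(im,180,230,360,300,4.4,"pics/c3.png")
hsv=cv2.cvtColor(np.ascontiguousarray(im),cv2.COLOR_RGB2HSV)
for p in [(262,267),(324,264),(250,300)]: print(im[p[1],p[0]],hsv[p[1],p[0]])
E
```

```text
[163 166 154] [ 38  18 166]
[162 165 153] [ 38  19 165]
[161 163 141] [ 33  34 163]
```

View pics/c1.png

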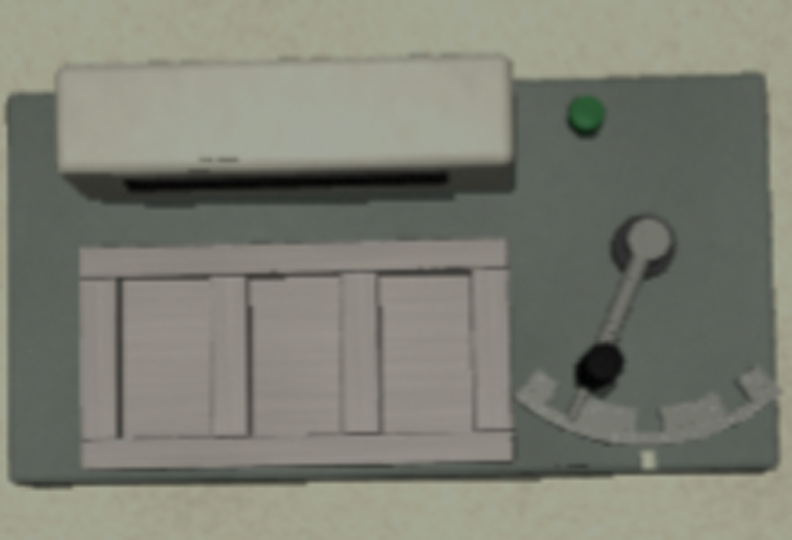

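View pics/c2.png

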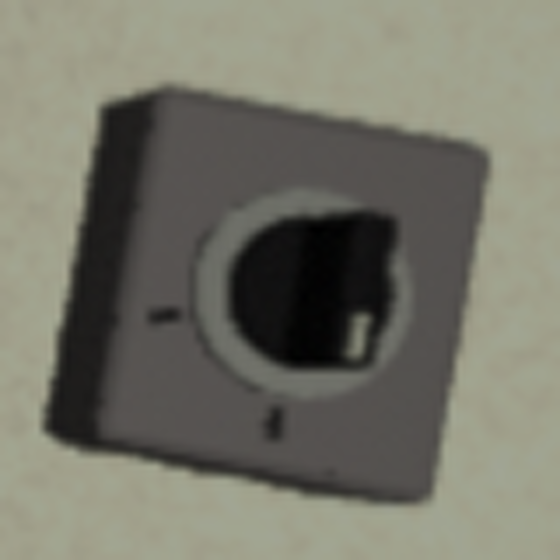

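View pics/c3.png

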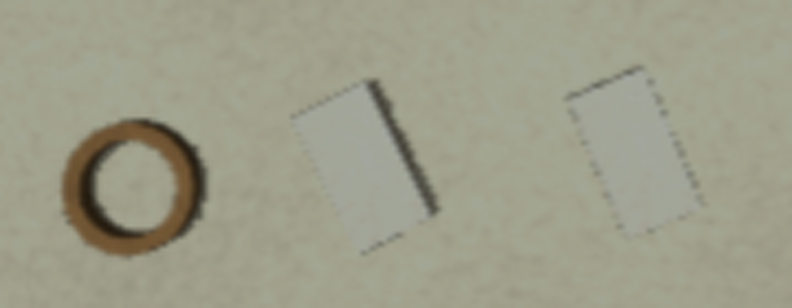

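```bash
python3 - <<'E'
from h import *
def f(pts,x0,y0,s): return [((a+.5)/s-.5+x0,(b+.5)/s-.5+y0) for a,b in pts]
def show(n,P):
    print(n,np.round(P,4).tolist())
    if len(P)==4:
        print(' c',P.mean(0).round(4),[round(float(np.linalg.norm(P[i]-P[(i+1)%4])),4) for i in range(4)],[round(float(np.degrees(np.arctan2(*(P[(i+1)%4]-P[i])[1::-1]))),1) for i in range(4)])
W=lambda p,z:pix2w("top",p,z)[:,:2]
show("chassis",W(f([(8,95),(765,75),(778,470),(12,482)],180,90,3.6),.05))
show("bed rib outer",W(f([(80,248),(506,238),(512,460),(82,468)],180,90,3.6),.064))
show("head top",W(f([(58,68),(508,57),(512,163),(60,165)],180,90,3.6),.12))
show("lever piv, handle",W(f([(648,240),(600,365)],180,90,3.6),[.1,.132]))
show("boxA",W(f([(292,117),(370,80),(435,212),(362,254)],180,230,4.4),.04))
show("boxB",W(f([(566,97),(642,66),(706,207),(630,238)],180,230,4.4),.04))
show("tape",W(f([(130,187)],180,230,4.4),.03))
show("sw top",W(f([(165,87),(488,150),(430,502),(100,440)],420,180,7),.056))
show("disc",W(f([(303,292)],420,180,7),.056))
show("wing",W(f([(338,213),(395,213),(374,362),(340,362)],420,180,7),.104))
show("tray",W([(105,180),(161,180),(158,288),(103,287)],.035))
E
```

```text
chassis [[0.7926, 0.2539], [0.7923, -0.2406], [0.5361, -0.2402], [0.538, 0.2523]]
 c [0.6648 0.0064] [0.4945, 0.2563, 0.4925, 0.2546] [-90.0, 179.9, 89.8, 0.4]
bed rib outer [[0.6872, 0.2038], [0.6872, -0.0698], [0.5452, -0.0702], [0.5456, 0.2035]]
 c [0.6163 0.0668] [0.2737, 0.142, 0.2737, 0.1416] [-90.0, -179.9, 89.9, 0.2]
head top [[0.7862, 0.2028], [0.7857, -0.0697], [0.7211, -0.0706], [0.7267, 0.202]]
 c [0.755  0.0661] [0.2724, 0.0646, 0.2726, 0.0595] [-90.1, -179.2, 88.8, 0.7]
lever piv, handle [[0.6765, -0.1537], [0.597, -0.1181]]
boxA [[0.459, 0.1074], [0.4778, 0.0656], [0.4078, 0.0323], [0.3865, 0.0712]]
 c [0.4328 0.0691] [0.0458, 0.0776, 0.0444, 0.0811] [-65.8, -154.5, 118.7, 26.5]
boxB [[0.467, -0.0382], [0.4826, -0.0788], [0.4082, -0.1104], [0.3927, -0.0702]]
 c [ 0.4376 -0.0744] [0.0435, 0.0808, 0.0432, 0.0809] [-68.9, -157.0, 111.1, 23.2]
tape [[0.4227, 0.1963]]
sw top [[0.5981, -0.3475], [0.5753, -0.4486], [0.4625, -0.4247], [0.4839, -0.3219]]
 c [ 0.5299 -0.3857] [0.1037, 0.1153, 0.1051, 0.117] [-102.7, 168.0, 78.2, -12.7]
disc [[0.5305, -0.3883]]
wing [[0.5533, -0.3792], [0.553, -0.3962], [0.5077, -0.3877], [0.5078, -0.3776]]
 c [ 0.5304 -0.3852] [0.017, 0.0461, 0.0101, 0.0455] [-91.2, 169.4, 89.0, -2.0]
tray [[0.6463, 0.443], [0.6435, 0.309], [0.3886, 0.3155], [0.3935, 0.4447]]
 c [0.518  0.3781] [0.134, 0.255, 0.1293, 0.2528] [-91.2, 178.5, 87.8, -0.4]
```

```bash
cat >> h.py <<'E'
def plan(x,y,z,yaw):
    """delta in current tool axes (cm) to TCP target, and turn about tool z to yaw(deg) of tool x"""
    s=r.sense(); M=R.from_quat(s["orientation"]); p=np.array(s["ee_pos"])
    T=R.from_matrix(np.array([[np.cos(np.radians(yaw)),np.sin(np.radians(yaw)),0],[np.sin(np.radians(yaw)),-np.cos(np.radians(yaw)),0],[0,0,-1]]).T)
    print("t",round(s["clock"],2),"p",p.round(4),"yaw",round(float(np.degrees(np.arctan2(*M.as_matrix()[1::-1,0]))),2),"gap",round(s["finger_gap"],4),"F",np.round(s["contact_force"],1))
    print("shift now-axes cm",(M.inv().apply(np.array([x,y,z])-p)*100).round(2),"shift final-axes cm",(T.inv().apply(np.array([x,y,z])-p)*100).round(2),"turn",(M.inv()*T).as_rotvec().round(4))
E
python3 -m handwheel '{"jaw":[1,1,1,1,1,1,1,1,1,1,1,1],"linear":[[0,0,0],[0,0,0],[0,0,0],[-2.47,-4.58,0],[-2.47,-4.58,0],[-2.47,-4.58,0],[-2.47,-4.58,0],[-2.47,-4.58,0],[-2.47,-4.58,0],[-2.47,-4.58,0],[-2.47,-4.58,0],[-2.47,-4.58,0]],"turn":[[0,0,-0.138],[0,0,-0.138],[0,0,-0.138],[0,0,0],[0,0,0],[0,0,0],[0,0,0],[0,0,0],[0,0,0],[0,0,0],[0,0,0],[0,0,0]]}' 30
python3 -c "
from h import *
plan(.433,.069,.12,206)"
```

```text
clock: 1.6
ee_pos: [0.4339, 0.0669, 0.1986]
orientation: [-0.0, 1.0, 0.0, -0.0]
contact_force: [-0.6, 0.5, 0.4]
finger_gap: 0.0856
t 1.6 p [0.4339 0.0669 0.1986] yaw -180.0 gap 0.0856 F [-0.6  0.5  0.4]
shift now-axes cm [0.09 0.21 7.86] shift final-axes cm [-0.01  0.23  7.86] turn [ 2.000e-04 -1.000e-04 -4.537e-01]
```

```bash
python3 -m handwheel '{"jaw":[1,1,1,1,1,1,1,1],"linear":[[0.1,0.2,0],[0,0,2],[0,0,3],[0,0,3],[0,0,3],[0,0,1.5],[0,0,0],[0,0,0]],"turn":[[0,0,-0.152],[0,0,-0.151],[0,0,-0.151],[0,0,0],[0,0,0],[0,0,0],[0,0,0],[0,0,0]]}'
python3 -c "
from h import *
plan(.433,.069,.016,206)
im=snap('scene'); crop(im,180,60,380,260,3,'pics/s1.png')
im=snap('top'); crop(im,180,150,400,300,3.5,'pics/t1.png')"
```

```text
clock: 2.6
ee_pos: [0.4332, 0.0707, 0.0751]
orientation: [-0.225, 0.974, -0.0, 0.001]
contact_force: [-0.4, -0.3, 0.7]
finger_gap: 0.0853
t 2.6 p [0.4332 0.0707 0.0751] yaw -153.97 gap 0.0853 F [-0.4 -0.3  0.7]
shift now-axes cm [ 0.11 -0.13  5.91] shift final-axes cm [ 0.09 -0.14  5.91] turn [-0.0007  0.0019  0.0005]
```

View pics/s1.png

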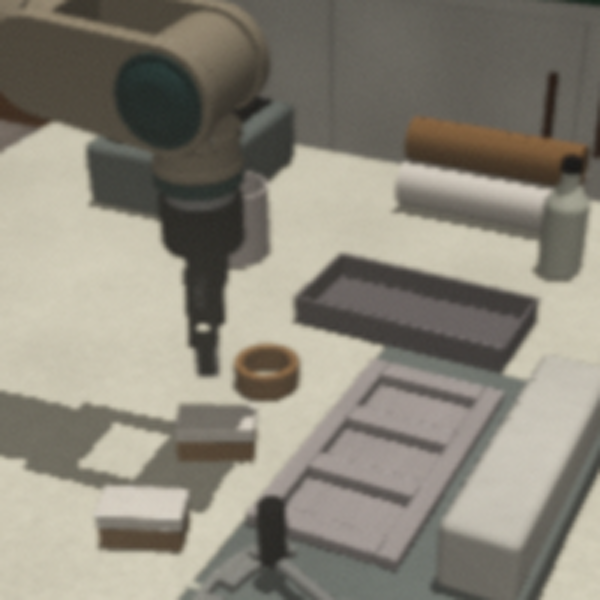

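View pics/t1.png

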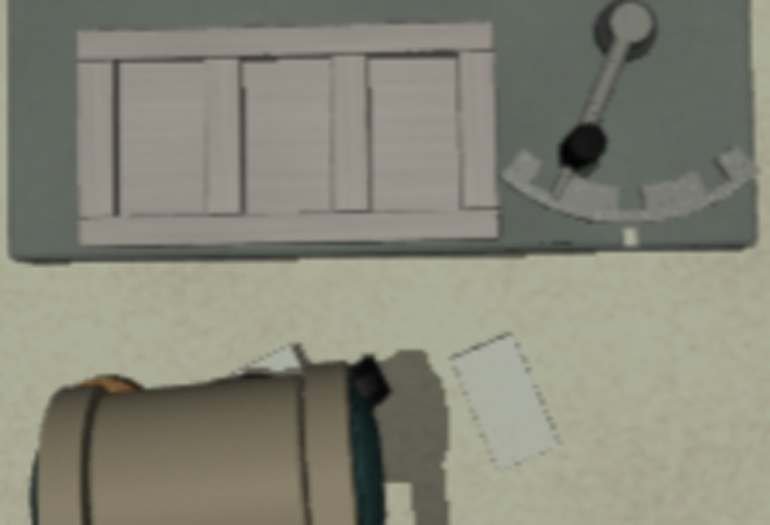

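```bash
python3 -m handwheel '{"jaw":[1,1,1,0,0,0,0,0,0,0],"linear":[[0.05,-0.1,2],[0,0,2],[0,0,1.9],[0,0,0],[0,0,0],[0,0,0],[0,0,0],[0,0,0],[0,0,0],[0,0,0]],"turn":[[0,0,0],[0,0,0],[0,0,0],[0,0,0],[0,0,0],[0,0,0],[0,0,0],[0,0,0],[0,0,0],[0,0,0]]}' 35
python3 -c "
from h import *
plan(.433,.069,.15,206)"
```

```text
clock: 3.95
ee_pos: [0.4325, 0.0695, 0.0148]
orientation: [-0.225, 0.974, 0.0, 0.0]
contact_force: [-0.9, -1.1, -0.1]
finger_gap: 0.0003
t 3.95 p [0.4325 0.0695 0.0148] yaw -153.98 gap 0.0003 F [-0.9 -1.1 -0.1]
shift now-axes cm [ -0.03  -0.06 -13.52] shift final-axes cm [ -0.03  -0.07 -13.52] turn [0.0001 0.0001 0.0004]
```

```bash
python3 -c "
from h import *
im=snap('scene'); crop(im,180,60,380,260,3,'pics/s2.png')
im=snap('top'); crop(im,180,150,400,300,3.5,'pics/t2.png')"
```

```text
(no output)
```

View pics/s2.png

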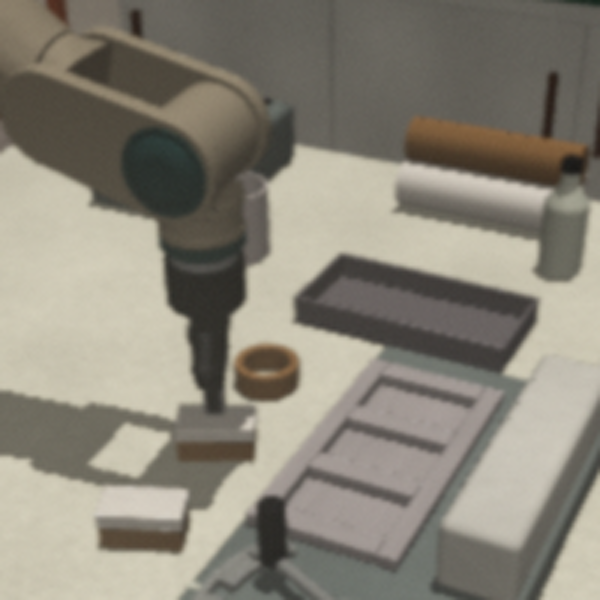

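View pics/t2.png

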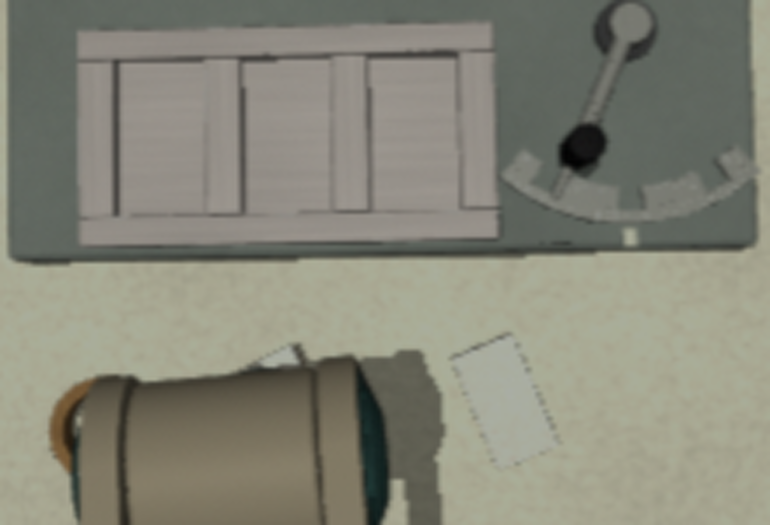

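```bash
python3 -c "
from h import *
f=lambda P:((w2pix('scene',P)-[180,60])*3).round(0).tolist()
print('tcp',f([.4325,.0695,.0148]),'boxtop corners',f([[.459,.1074,.04],[.4778,.0656,.04],[.4078,.0323,.04],[.3865,.0712,.04]]))
print('B',f([[.467,-.0382,.04],[.4826,-.0788,.04],[.4082,-.1104,.04],[.3927,-.0702,.04]]))
print('bed',f([[.6872,.2038,.064],[.6872,-.0698,.064],[.5452,-.0702,.064],[.5456,.2035,.064]]))
print('tape',f([.4227,.1963,.03]))
"
```

```text
tcp [[217.0, 438.0]] boxtop corners [[257.0, 405.0], [253.0, 431.0], [175.0, 432.0], [177.0, 406.0]]
B [[190.0, 488.0], [182.0, 519.0], [93.0, 516.0], [104.0, 486.0]]
bed [[503.0, 391.0], [396.0, 559.0], [246.0, 512.0], [373.0, 358.0]]
tape [[267.0, 362.0]]
```

```bash
python3 -c "
from h import *
im=snap('scene'); crop(im,215,150,285,220,8,'pics/s3.png')
"
```

```text
(no output)
```

View pics/s3.png

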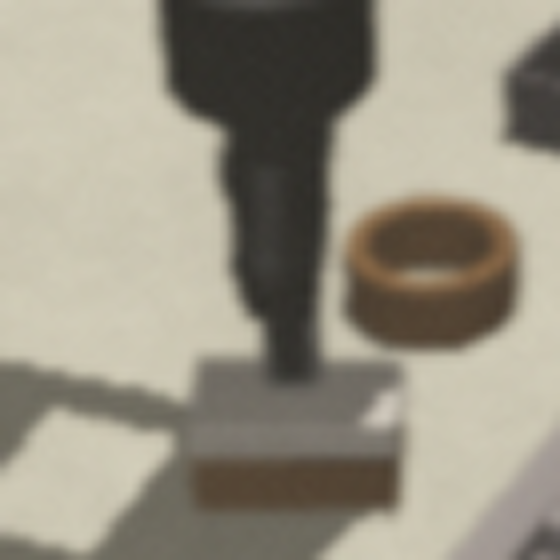

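```bash
python3 -c "
from h import *
for z in [.0148,.03,.04,.05,.06]: print(z,((w2pix('scene',[.4325,.0695,z])-[215,150])*8).round(), pix2w('scene',[(251.2,197.2)],z).round(4))
print(r.sense()['qpos'],r.sense()['ee_pos'],r.sense()['joint_torque'])
"
```

```text
0.0148 [[299. 448.]] [[0.406  0.1081 0.0148]]
0.03 [[297. 416.]] [[0.4175 0.09   0.03  ]]
0.04 [[295. 394.]] [[0.4251 0.0781 0.04  ]]
0.05 [[294. 373.]] [[0.4327 0.0662 0.05  ]]
0.06 [[292. 351.]] [[0.4403 0.0542 0.06  ]]
[ 7.48462443e-02 -4.29190551e-02  1.87616245e+00  8.15189072e-05
  1.30836975e+00 -1.95018653e+00] [0.43244742 0.06945593 0.01478538] [ 1.14169423e-03 -3.04692757e+01 -3.22035277e+01  4.68308383e-05
  4.58325085e-04  3.05569688e-05]
```

```bash
python3 -m handwheel '{"jaw":[0,0,0,0,0,0],"linear":[[0,0,-2.5],[0,0,-2.5],[0,0,-2.5],[0,0,-2.5],[0,0,0],[0,0,0]],"turn":[[0,0,0],[0,0,0],[0,0,0],[0,0,0],[0,0,0],[0,0,0]]}'
python3 -c "
from h import *
s=r.sense();p=s['ee_pos'];print(p)
im=snap('scene'); crop(im,200,110,290,220,5,'pics/s4.png')
for dz in [0,.02,.033,.05]: print(dz,((w2pix('scene',p+[0,0,dz])-[200,110])*5).round())
"
```

```text
clock: 4.85
ee_pos: [0.432, 0.0694, 0.1137]
orientation: [-0.225, 0.974, 0.0, -0.001]
contact_force: [0.2, 0.4, 0.2]
finger_gap: 0.0
[0.43198271 0.06941489 0.11371239]
0 [[251. 344.]]
0.02 [[249. 314.]]
0.033 [[247. 295.]]
0.05 [[245. 269.]]
```

View pics/s4.png

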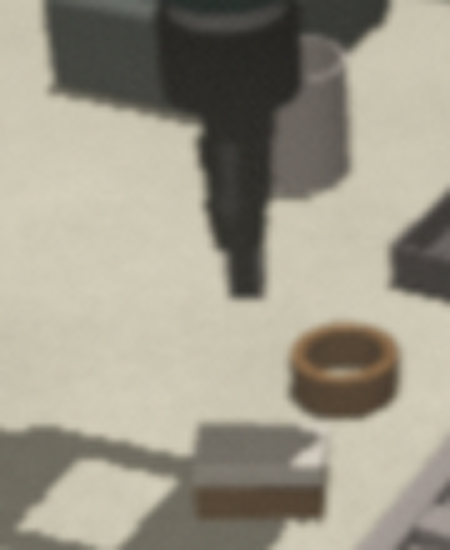

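```bash
python3 -m handwheel '{"jaw":[0,0,0,0,0,0,0,0,0,0],"linear":[[0,0,0],[0,0,0],[0,0,0],[0.87,-4.5,0],[0.87,-4.5,0],[0.87,-4.5,0],[0.87,-4.5,0],[0.87,-4.5,0],[0.87,-4.5,0],[0,0,0]],"turn":[[0,0,0.152],[0,0,0.151],[0,0,0.151],[0,0,0],[0,0,0],[0,0,0],[0,0,0],[0,0,0],[0,0,0],[0,0,0]]}'
python3 -c "
from h import *
plan(.38,-.20,.05,180)
p=r.sense()['ee_pos']
im=snap('scene'); crop(im,100,110,240,260,4,'pics/s5.png')
for dz in [0,.02,.033,.05]: print(dz,((w2pix('scene',p+[0,0,dz])-[100,110])*4).round())
im=snap('top'); crop(im,280,180,480,330,4,'pics/t5.png')
for dz in [0,.02,.033,.05]: print(dz,((w2pix('top',p+[0,0,dz])-[280,180])*4).round())
"
```

```text
clock: 6.15
ee_pos: [0.379, -0.2024, 0.1134]
orientation: [0.002, 1.0, 0.0, -0.001]
contact_force: [-0.0, -0.2, -0.3]
finger_gap: -0.0002
t 6.15 p [ 0.379  -0.2024  0.1134] yaw 179.77 gap -0.0002 F [-0.  -0.2 -0.3]
shift now-axes cm [-0.11  0.24  6.34] shift final-axes cm [-0.1   0.24  6.34] turn [ 0.001  -0.0022 -0.004 ]
0 [[305. 472.]]
0.02 [[299. 447.]]
0.033 [[296. 430.]]
0.05 [[291. 408.]]
0 [[434. 456.]]
0.02 [[443. 462.]]
0.033 [[449. 466.]]
0.05 [[458. 472.]]
```

View pics/s5.png

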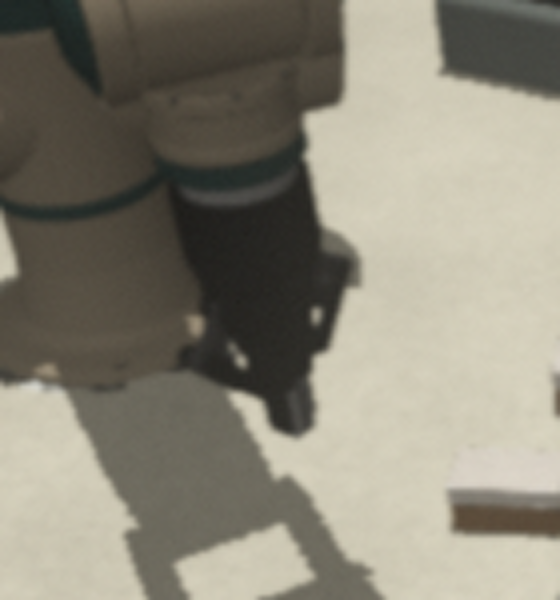

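View pics/t5.png

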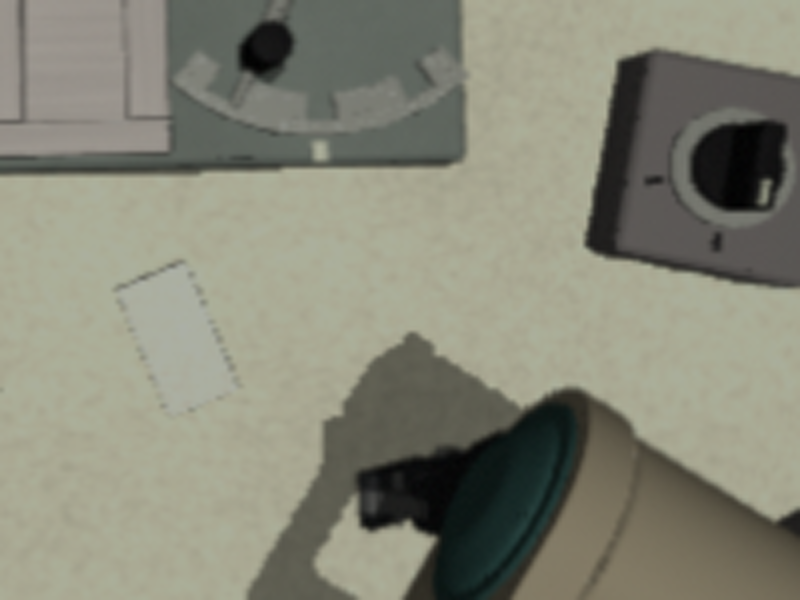

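```bash
python3 -c "
from h import *
p=r.sense()['ee_pos'];M=R.from_quat(r.sense()['orientation']).as_matrix()
for n,b in(('scene',(110,110,240,240)),('top',(350,230,480,330))):
    im=snap(n); im=(255*(im/255.)**.45).astype(np.uint8)
    x0,y0,x1,y1=b;s=6
    crop(im,*b,s,'pics/o.png'); o=cv2.imread('pics/o.png')
    def ln(a,c,col):
        q=((w2pix(n,[a,c])-[x0,y0]+.5)*s).astype(int); cv2.line(o,tuple(map(int,q[0])),tuple(map(int,q[1])),col,1)
    for dz,col in((0,(0,0,255)),(.033,(0,255,0))):
        b0=p+[0,0,dz]; ln(b0,b0+[0,0,.15],col); ln(b0-M[:,1]*.05,b0+M[:,1]*.05,col); h=b0+[0,0,.073]; ln(h-M[:,0]*.04,h+M[:,0]*.04,col);ln(h-M[:,1]*.04,h+M[:,1]*.04,col)
    cv2.imwrite(f'pics/o_{n}.png',o)
"
```

```text
(no output)
```

View pics/o_scene.png

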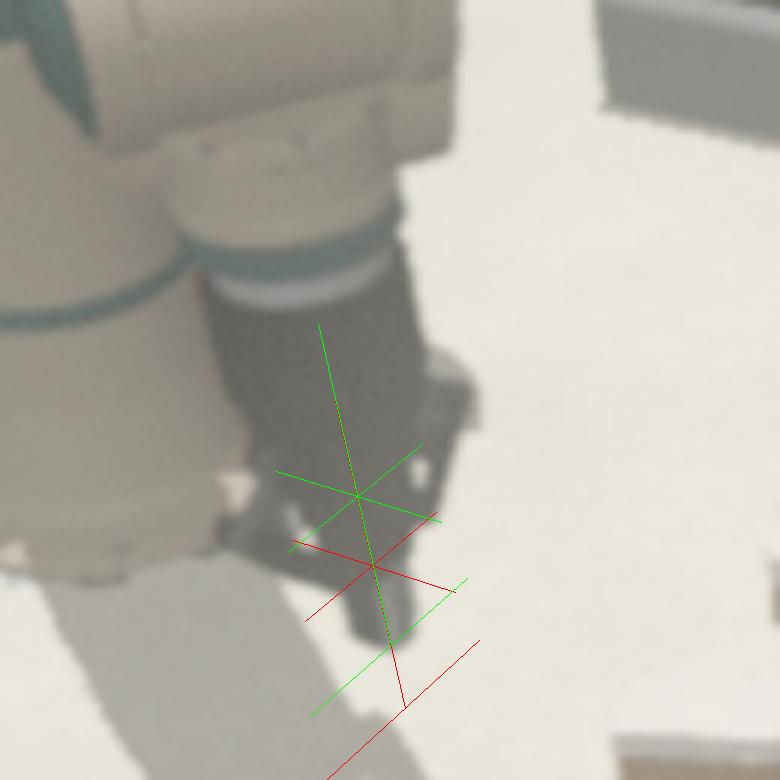

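View pics/o_top.png

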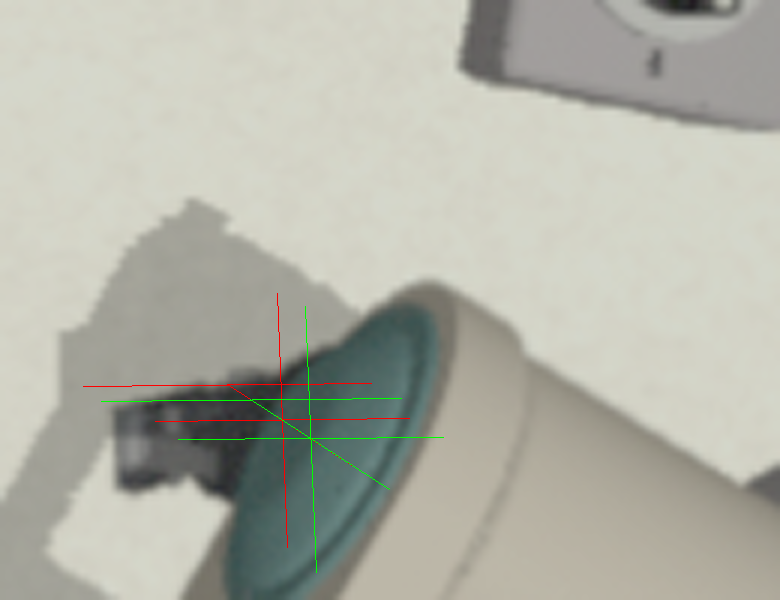

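The gripper closed on nothing. The overlay of the tool axis fits sideways, but the real fingertips sit about 32 mm above the reported TCP. I'll check this by touching the free bench slowly.

```bash
Z='[0,0,0]'; python3 -m handwheel '{"jaw":[0,0,0,0,0,0,0],"linear":[[0,0,3],[0,0,3],[0,0,3],[0,0,1.8],[0,0,0.5],[0,0,0],[0,0,0]],"turn":[[0,0,0],[0,0,0],[0,0,0],[0,0,0],[0,0,0],[0,0,0],[0,0,0]]}'
python3 -c "
from h import *
p=r.sense()['ee_pos']
im=snap('scene'); crop(im,100,140,240,280,4,'pics/s6.png')
for dz in [0,.02,.033,.05]: print(dz,((w2pix('scene',p+[0,0,dz])-[100,140])*4).round())
"
```

```text
clock: 7.22
ee_pos: [0.381, -0.2007, 0.0027]
orientation: [-0.0, 1.0, -0.0, 0.001]
contact_force: [-0.2, -0.3, 0.3]
finger_gap: -0.0003
0 [[339. 480.]]
0.02 [[334. 458.]]
0.033 [[330. 444.]]
0.05 [[326. 424.]]
```

View pics/s6.png

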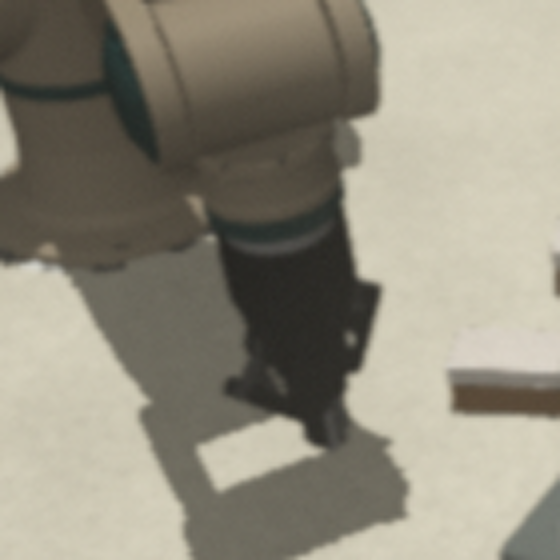

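```bash
python3 -m handwheel '{"jaw":[0,0,0,0],"linear":[[0,0,1],[0,0,1],[0,0,0],[0,0,0]],"turn":[[0,0,0],[0,0,0],[0,0,0],[0,0,0]]}'
python3 -m handwheel '{"jaw":[0,0,0],"linear":[[0,0,0.4],[0,0,0],[0,0,0]],"turn":[[0,0,0],[0,0,0],[0,0,0]]}'
```

```text
clock: 7.78
ee_pos: [0.3803, -0.2006, -0.0183]
orientation: [-0.0, 1.0, 0.0, -0.0]
contact_force: [-0.2, 0.0, 0.2]
finger_gap: 0.0002
clock: 8.15
ee_pos: [0.3804, -0.2006, -0.0222]
orientation: [-0.0, 1.0, 0.0, 0.0]
contact_force: [1.0, -0.8, -0.5]
finger_gap: -0.0001
```

```bash
python3 -m handwheel '{"jaw":[0,0,0],"linear":[[0,0,0.3],[0,0,0],[0,0,0]],"turn":[[0,0,0],[0,0,0],[0,0,0]]}'
```

```text
clock: 8.52
ee_pos: [0.3803, -0.2005, -0.0252]
orientation: [-0.0, 1.0, 0.0, -0.0]
contact_force: [0.4, 0.1, 0.1]
finger_gap: -0.0003
```

```bash
python3 -m handwheel '{"jaw":[0,0,0],"linear":[[0,0,0.3],[0,0,0],[0,0,0]],"turn":[[0,0,0],[0,0,0],[0,0,0]]}'
```

```text
clock: 8.9
ee_pos: [0.3803, -0.2005, -0.0283]
orientation: [-0.0, 1.0, 0.0, -0.0]
contact_force: [-1.0, 0.4, -0.3]
finger_gap: 0.0
```

```bash
python3 -m handwheel '{"jaw":[0,0,0],"linear":[[0,0,0.2],[0,0,0],[0,0,0]],"turn":[[0,0,0],[0,0,0],[0,0,0]]}'
```

```text
clock: 9.28
ee_pos: [0.3803, -0.2005, -0.0302]
orientation: [-0.0, 1.0, 0.0, -0.0]
contact_force: [0.8, -0.1, -0.4]
finger_gap: 0.0002
```

```bash
python3 -m handwheel '{"jaw":[0,0,0],"linear":[[0,0,0.2],[0,0,0],[0,0,0]],"turn":[[0,0,0],[0,0,0],[0,0,0]]}'
```

```text
clock: 9.65
ee_pos: [0.3803, -0.2005, -0.0323]
orientation: [-0.0, 1.0, 0.0, -0.0]
contact_force: [0.6, 0.2, 0.3]
finger_gap: -0.0002
```

```bash
python3 -m handwheel '{"jaw":[0,0,0],"linear":[[0,0,0.15],[0,0,0],[0,0,0]],"turn":[[0,0,0],[0,0,0],[0,0,0]]}'
```

```text
clock: 10.02
ee_pos: [0.3804, -0.2006, -0.0325]
orientation: [-0.0, 1.0, 0.0, -0.0]
contact_force: [-7.0, 3.7, 15.0]
finger_gap: 0.0002
```

```bash
python3 -m handwheel '{"jaw":[0,0,0],"linear":[[0,0,0.15],[0,0,0],[0,0,0]],"turn":[[0,0,0],[0,0,0],[0,0,0]]}'
```

```text
clock: 10.4
ee_pos: [0.3805, -0.2007, -0.0326]
orientation: [-0.0, 1.0, 0.0, -0.0]
contact_force: [-14.5, 7.7, 29.6]
finger_gap: 0.0002
```

Contact came at a reported z of -0.0325, so the true tip is 32.5 mm higher than reported. I'll build that into the helper and grasp box B.

```bash
sed -i 's/p=np.array(s\["ee_pos"\])/p=np.array(s["ee_pos"])+[0,0,.0325]/' h.py
python3 -m handwheel '{"jaw":[0,0,1,1,1,1,1,1,1,1,1],"linear":[[0,0,-2.5],[0,0,-3],[0,0,-3],[0,0,-3],[-1.42,3.15,0],[-1.42,3.15,0],[-1.42,3.15,0],[-1.42,3.15,0],[0,0,0],[0,0,0],[0,0,0]],"turn":[[0,0,0],[0,0,0],[0,0,0],[0,0,0],[0,0,0],[0,0,0],[0,0,0],[0,0,0],[0,0,-0.135],[0,0,-0.135],[0,0,-0.133]]}'
python3 -c "
from h import *
plan(.4376,-.0744,.016,203.1)
im=snap('scene'); crop(im,180,100,330,250,4,'pics/s7.png')
"
```

```text
clock: 11.78
ee_pos: [0.4371, -0.0744, 0.0797]
orientation: [-0.203, 0.979, 0.0, -0.0]
contact_force: [0.6, 0.0, -0.1]
finger_gap: 0.0856
t 11.78 p [ 0.4371 -0.0744  0.1122] yaw -156.63 gap 0.0856 F [ 0.6  0.  -0.1]
shift now-axes cm [-0.05 -0.02  9.62] shift final-axes cm [-0.05 -0.02  9.62] turn [ 0.0001 -0.0001  0.0048]
```

View pics/s7.png

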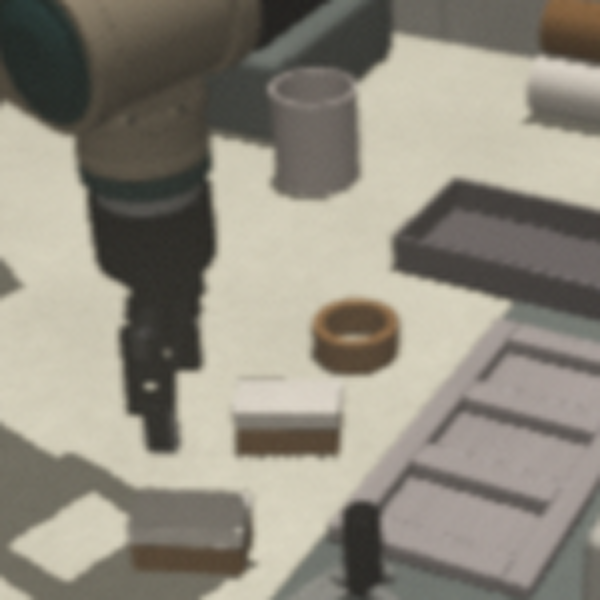

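```bash
python3 -c "
from h import *
print(((w2pix('scene',[[.4537,-.1135,.125],[.4205,-.0353,.125],[.4371,-.0744,.04]])-[180,100])*4).round())"
python3 -m handwheel '{"jaw":[1,1,1,1,1,1],"linear":[[0,0,2.5],[0,0,2.5],[0,0,1.5],[0,0,0],[0,0,0],[0,0,0]],"turn":[[0,0,0],[0,0,0],[0,0,0],[0,0,0],[0,0,0],[0,0,0]]}'
python3 -c "
from h import *
im=snap('scene'); crop(im,180,150,280,250,6,'pics/s8.png')
"
```

```text
[[165. 449.]
 [187. 373.]
 [189. 509.]]
clock: 12.58
ee_pos: [0.4378, -0.0747, 0.0158]
orientation: [-0.2, 0.98, -0.0, 0.001]
contact_force: [0.4, -0.0, 0.7]
finger_gap: 0.0857
```

View pics/s8.png

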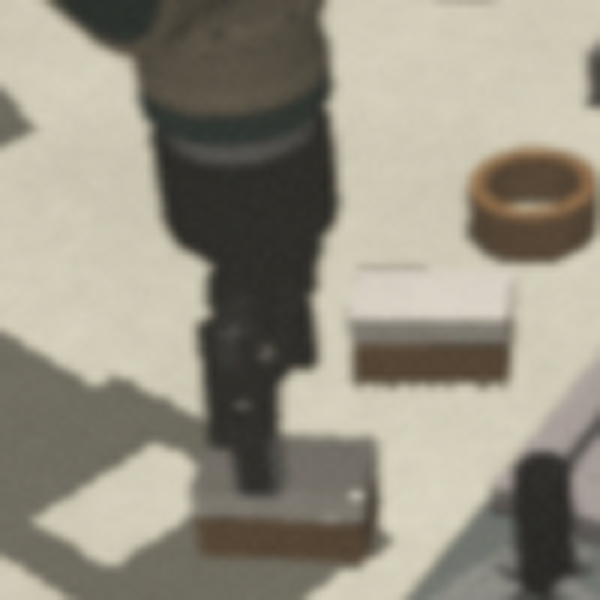

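```bash
python3 -m handwheel '{"jaw":[1,1,1,0,0,0,0,0],"linear":[[0,0,1.6],[0,0,1.6],[0,0,0],[0,0,0],[0,0,0],[0,0,0],[0,0,0],[0,0,0]],"turn":[[0,0,0],[0,0,0],[0,0,0],[0,0,0],[0,0,0],[0,0,0],[0,0,0],[0,0,0]]}' 35
python3 -m handwheel '{"jaw":[0,0,0,0,0,0,0,0],"linear":[[0,0,-1],[0,0,-2.5],[0,0,-3],[0,0,-3],[0,0,0],[0,0,0],[0,0,0],[0,0,0]],"turn":[[0,0,0],[0,0,0],[0,0,0],[0,0,0],[0,0,0.134],[0,0,0.134],[0,0,0.13],[0,0,0]]}'
python3 -c "
from h import *
plan(.6155,.0665,.0665,180)
im=snap('scene'); crop(im,180,100,330,250,4,'pics/s9.png')
"
```

```text
clock: 13.62
ee_pos: [0.4378, -0.0747, -0.0165]
orientation: [-0.2, 0.98, -0.0, 0.001]
contact_force: [0.3, 0.1, 5.8]
finger_gap: 0.0436
clock: 14.62
ee_pos: [0.4367, -0.0744, 0.0777]
orientation: [-0.003, 1.0, 0.0, -0.0]
contact_force: [-0.1, 0.9, -1.6]
finger_gap: 0.0436
t 14.62 p [ 0.4367 -0.0744  0.1102] yaw -179.63 gap 0.0436 F [-0.1  0.9 -1.6]
shift now-axes cm [-17.97  13.97   4.36] shift final-axes cm [-17.88  14.09   4.37] turn [ 0.0003 -0.0007  0.0065]
```

View pics/s9.png

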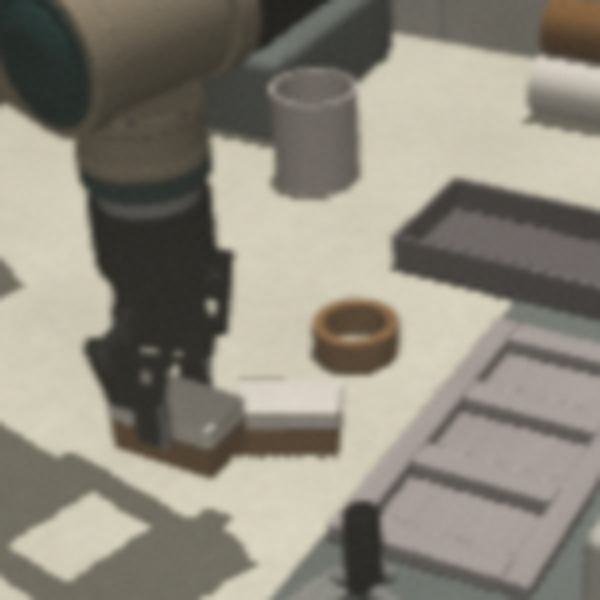

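```bash
python3 -m handwheel '{"jaw":[0,0,0,0,0,0,0,0],"linear":[[0,0,0],[-3.58,2.82,0],[-3.58,2.82,0],[-3.58,2.82,0],[-3.58,2.82,0],[-3.58,2.82,0],[0,0,0],[0,0,0]],"turn":[[0,0,0.0065],[0,0,0],[0,0,0],[0,0,0],[0,0,0],[0,0,0],[0,0,0],[0,0,0]]}'
python3 -c "
from h import *
plan(.6155,.0665,.0665,180)
im=snap('scene'); crop(im,230,80,380,230,4,'pics/s10.png')
im=snap('top'); crop(im,180,130,380,280,4,'pics/t10.png')
"
```

```text
clock: 15.68
ee_pos: [0.6158, 0.066, 0.0773]
orientation: [0.0, 1.0, -0.0, -0.001]
contact_force: [0.7, 0.2, -0.4]
finger_gap: 0.0438
t 15.68 p [0.6158 0.066  0.1098] yaw 179.97 gap 0.0438 F [ 0.7  0.2 -0.4]
shift now-axes cm [0.02 0.05 4.33] shift final-axes cm [0.03 0.05 4.33] turn [-0.0003 -0.0012 -0.0005]
```

View pics/s10.png

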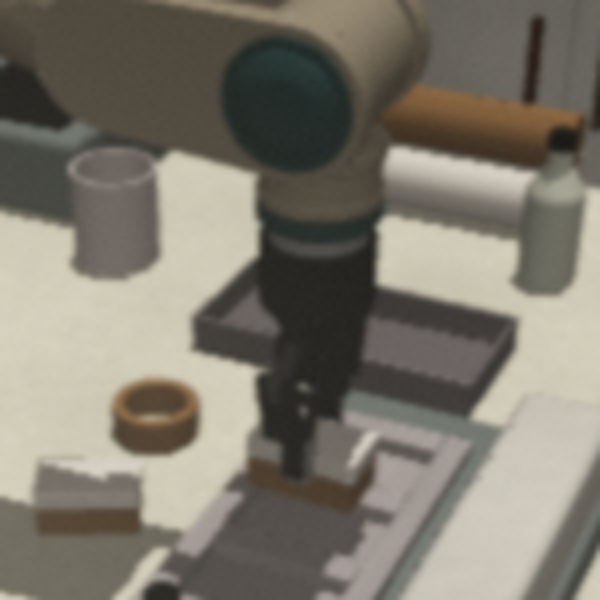

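View pics/t10.png

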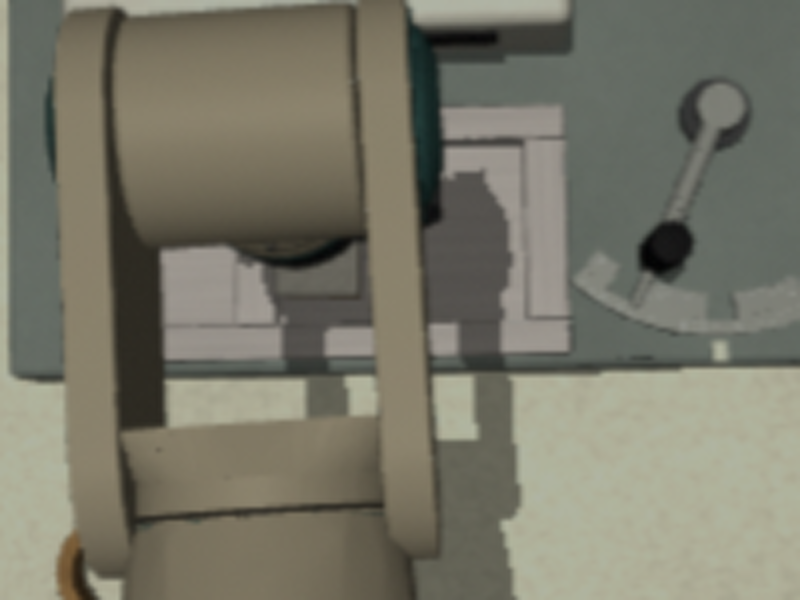

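```bash
python3 -c "
from h import *
print(((w2pix('top',[[.5758,.088,.134],[.5758,.044,.134]])-[180,130])*4).round())"
python3 -m handwheel '{"jaw":[0,0,0,0,0,0,0],"linear":[[0,0.05,1.5],[0,0,1.5],[0,0,0.8],[0,0,0.5],[0,0,0],[0,0,0],[0,0,0]],"turn":[[0,0,0],[0,0,0],[0,0,0],[0,0,0],[0,0,0],[0,0,0],[0,0,0]]}'
```

```text
[[275. 292.]
 [358. 290.]]
clock: 16.65
ee_pos: [0.6165, 0.0668, 0.0352]
orientation: [0.001, 1.0, 0.0, 0.0]
contact_force: [-0.2, 0.9, -2.1]
finger_gap: 0.0435
```

```bash
python3 -m handwheel '{"jaw":[0,0,0.72,0.72,0.72,0.72,0.72,0.72,0.72,0.72],"linear":[[0,0,0.1],[0,0,0],[0,0,0],[0,0,0],[0,0,0],[0,0,-1],[0,0,-2],[0,0,-3],[0,0,-3],[0,0,0]],"turn":[[0,0,0],[0,0,0],[0,0,0],[0,0,0],[0,0,0],[0,0,0],[0,0,0],[0,0,0],[0,0,0],[0,0,0]]}'
python3 -c "
from h import *
plan(.4328,.0691,.13,206)
im=snap('scene'); crop(im,200,120,350,270,4,'pics/s11.png')
"
```

```text
clock: 17.9
ee_pos: [0.6183, 0.0668, 0.1289]
orientation: [0.001, 1.0, 0.0, 0.004]
contact_force: [-1.2, 0.4, -0.3]
finger_gap: 0.0612
t 17.9 p [0.6183 0.0668 0.1614] yaw 179.93 gap 0.0612 F [-1.2  0.4 -0.3]
shift now-axes cm [18.57  0.2   2.99] shift final-axes cm [16.57  8.34  3.14] turn [-0.0014  0.008  -0.455 ]
```

View pics/s11.png

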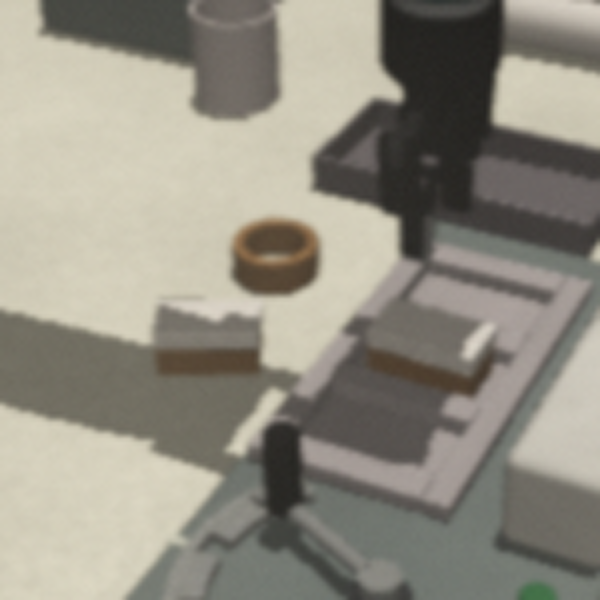

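```bash
python3 -m handwheel '{"jaw":[1,1,1,1,1,1,1,1,1,1],"linear":[[4.64,0.05,0],[4.64,0.05,0],[4.64,0.05,0],[4.64,0.05,0],[0,0,0],[0,0,0],[0,0,2],[0,0,3],[0,0,0],[0,0,0]],"turn":[[0,0,0],[0,0,0],[0,0,0],[0,0,-0.152],[0,0,-0.152],[0,0,-0.151],[0,0,0],[0,0,0],[0,0,0],[0,0,0]]}'
python3 -c "
from h import *
plan(.4328,.0691,.016,206)
im=snap('scene'); crop(im,180,100,330,250,4,'pics/s12.png')
im=snap('top'); crop(im,180,120,330,300,3.3,'pics/t12.png')
"
```

```text
clock: 19.2
ee_pos: [0.431, 0.069, 0.0746]
orientation: [-0.225, 0.974, -0.0, 0.0]
contact_force: [0.1, -0.0, -0.6]
finger_gap: 0.0854
t 19.2 p [0.431  0.069  0.1071] yaw -154.01 gap 0.0854 F [ 0.1 -0.  -0.6]
shift now-axes cm [-0.16 -0.07  9.11] shift final-axes cm [-0.17 -0.07  9.11] turn [-0.0002  0.0006 -0.0001]
```

View pics/s12.png

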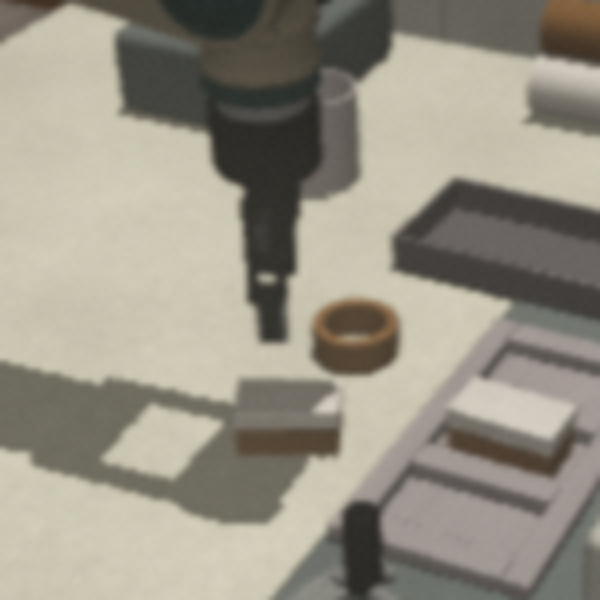

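View pics/t12.png

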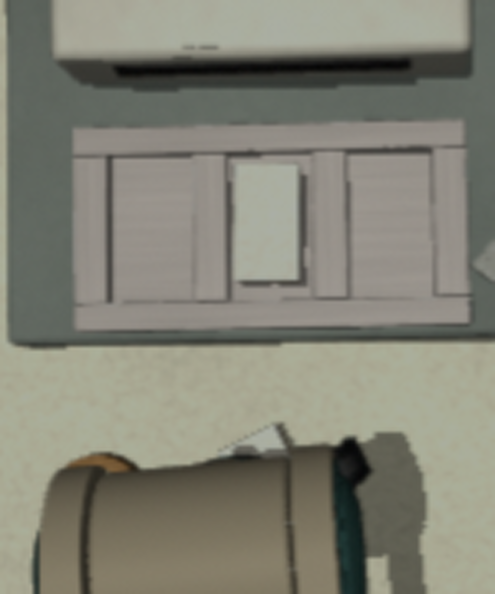

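Box B sits squarely in the centre pocket and box A hasn't moved. I'll grasp A.

```bash
python3 -m handwheel '{"jaw":[1,1,1,1,1,0,0,0,0,0,0],"linear":[[-0.17,-0.07,2],[0,0,2.5],[0,0,2.5],[0,0,2.0],[0,0,0],[0,0,0],[0,0,0],[0,0,0],[0,0,0],[0,0,0],[0,0,0]],"turn":[[0,0,0],[0,0,0],[0,0,0],[0,0,0],[0,0,0],[0,0,0],[0,0,0],[0,0,0],[0,0,0],[0,0,0],[0,0,0]]}'
python3 -m handwheel '{"jaw":[0,0,0,0,0,0,0,0],"linear":[[0,0,-1],[0,0,-2.5],[0,0,-3],[0,0,-3],[0,0,0],[0,0,0],[0,0,0],[0,0,0]],"turn":[[0,0,0],[0,0,0],[0,0,0],[0,0,0],[0,0,0.152],[0,0,0.152],[0,0,0.15],[0,0,0]]}'
python3 -c "
from h import *
plan(.6155,.1505,.0665,180)
im=snap('scene'); crop(im,180,100,330,250,4,'pics/s13.png')
"
```

```text
clock: 20.68
ee_pos: [0.4334, 0.0692, -0.015]
orientation: [-0.225, 0.974, -0.0, 0.001]
contact_force: [-1.1, 1.4, 6.9]
finger_gap: 0.0435
clock: 21.68
ee_pos: [0.4323, 0.069, 0.079]
orientation: [-0.001, 1.0, 0.0, -0.0]
contact_force: [0.8, -0.1, -0.8]
finger_gap: 0.0436
t 21.68 p [0.4323 0.069  0.1115] yaw -179.94 gap 0.0436 F [ 0.8 -0.1 -0.8]
shift now-axes cm [-18.32   8.13   4.5 ] shift final-axes cm [-18.32   8.15   4.5 ] turn [ 0.     -0.0001  0.001 ]
```

View pics/s13.png

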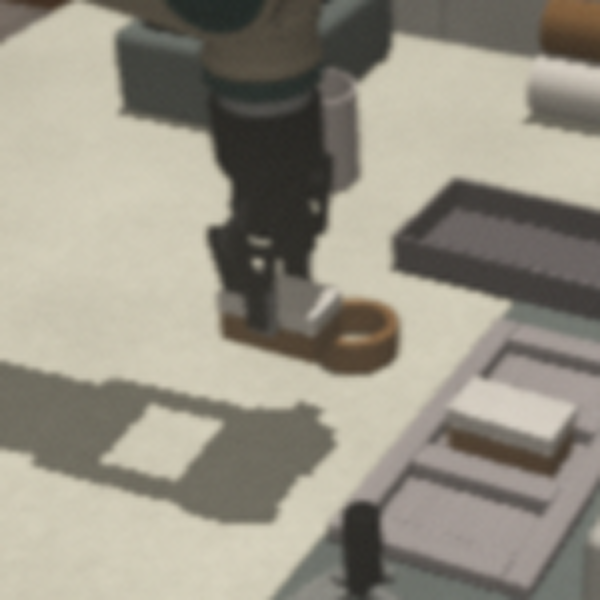

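```bash
python3 -m handwheel '{"jaw":[0,0,0,0,0,0,0,0],"linear":[[0,4.07,0],[0,4.07,0],[-4.58,0,0],[-4.58,0,0],[-4.58,0,0],[-4.58,0,0],[0,0,0],[0,0,0]],"turn":[[0,0,0],[0,0,0],[0,0,0],[0,0,0],[0,0,0],[0,0,0],[0,0,0],[0,0,0]]}'
python3 -c "
from h import *
plan(.6155,.1505,.0665,180)
im=snap('scene'); crop(im,230,80,380,230,4,'pics/s14.png')
"
```

```text
clock: 22.72
ee_pos: [0.6151, 0.1504, 0.0784]
orientation: [-0.001, 1.0, -0.0, -0.001]
contact_force: [-0.4, -0.4, -0.8]
finger_gap: 0.0435
t 22.73 p [0.6151 0.1504 0.1109] yaw -179.92 gap 0.0435 F [-0.4 -0.4 -0.8]
shift now-axes cm [-0.04  0.01  4.44] shift final-axes cm [-0.04  0.01  4.44] turn [-0.0001 -0.0012  0.0014]
```

View pics/s14.png

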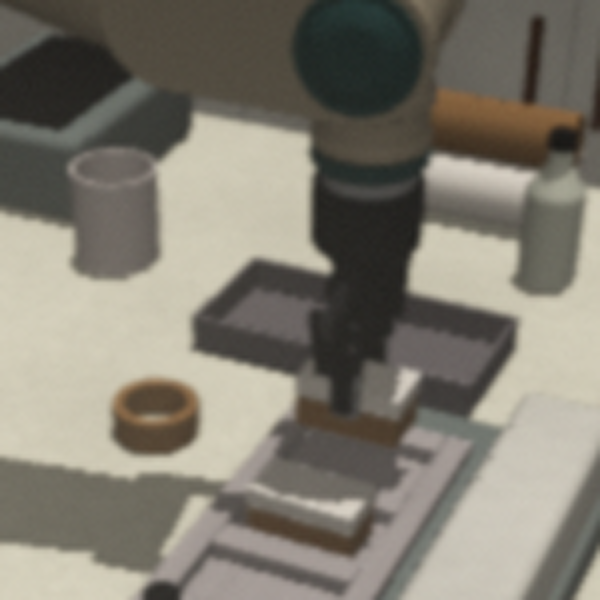

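```bash
python3 -m handwheel '{"jaw":[0,0,0,0,0,0,0,0.72,0.72,0.72,0.72],"linear":[[0,0,1.5],[0,0,1.5],[0,0,0.8],[0,0,0.45],[0,0,0.1],[0,0,0],[0,0,0],[0,0,0],[0,0,0],[0,0,0],[0,0,0]],"turn":[[0,0,0],[0,0,0],[0,0,0],[0,0,0],[0,0,0],[0,0,0],[0,0,0],[0,0,0],[0,0,0],[0,0,0],[0,0,0]]}'
python3 -m handwheel '{"jaw":[0.72,0.72,0.72,0.72,0.72,0.72],"linear":[[0,0,-1],[0,0,-2],[0,0,-3],[0,0,-4],[0,0,-2],[0,0,0]],"turn":[[0,0,0],[0,0,0],[0,0,0],[0,0,0],[0,0,0],[0,0,0]]}'
python3 -c "
from h import *
plan(.59,-.1585,.1,180)
im=snap('scene'); crop(im,230,80,380,230,4,'pics/s15.png')
"
```

```text
clock: 24.15
ee_pos: [0.6158, 0.1504, 0.0354]
orientation: [0.0, 1.0, 0.0, 0.0]
contact_force: [0.9, -0.8, 0.6]
finger_gap: 0.0616
clock: 24.9
ee_pos: [0.617, 0.1507, 0.1592]
orientation: [0.0, 1.0, 0.001, 0.003]
contact_force: [-0.0, -1.5, 0.3]
finger_gap: 0.0614
t 24.9 p [0.617  0.1507 0.1917] yaw 179.98 gap 0.0614 F [-0.  -1.5  0.3]
shift now-axes cm [  2.75 -30.93   9.11] shift final-axes cm [  2.7  -30.92   9.17] turn [ 0.0012  0.0061 -0.0003]
```

View pics/s15.png

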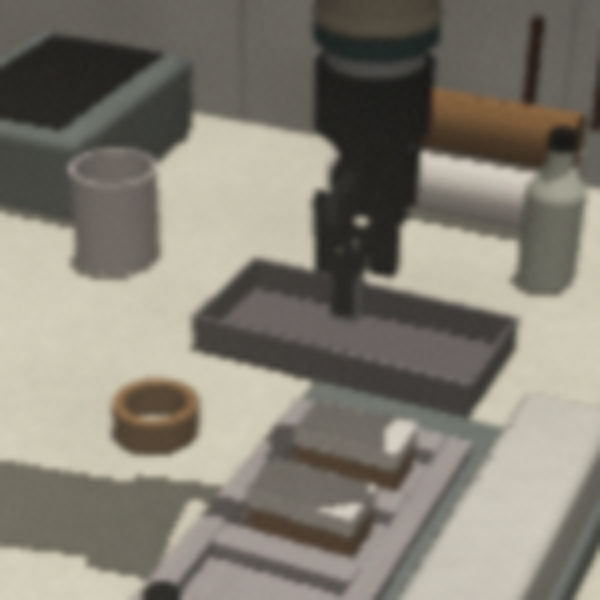

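```bash
python3 -m handwheel '{"jaw":[1,1,1,1,1,1,1,1,1,1,1],"linear":[[0.28,-4.45,0],[0.28,-4.45,0],[0.28,-4.45,0],[0.28,-4.45,0],[0.28,-4.45,0],[0.28,-4.45,0],[0,0,0],[0,0,1.5],[0,0,1.5],[0,0,0],[0,0,0]],"turn":[[0,0,0],[0,0,0],[0,0,0],[0,0,0],[0,0,0],[0,0,0],[0,0,0],[0,0,0],[0,0,0],[0,0,0],[0,0,0]]}'
python3 -c "
from h import *
plan(.6,-.1165,.088,180)
im=snap('scene'); crop(im,210,110,360,290,3.3,'pics/s16.png')
im=snap('top'); crop(im,180,120,400,300,3.3,'pics/t16.png')
"
```

```text
clock: 26.32
ee_pos: [0.599, -0.116, 0.1253]
orientation: [-0.0, 1.0, 0.0, -0.0]
contact_force: [-0.4, 0.5, 0.2]
finger_gap: 0.0854
t 26.32 p [ 0.599  -0.116   0.1578] yaw -179.97 gap 0.0854 F [-0.4  0.5  0.2]
shift now-axes cm [-0.1  -0.06  6.98] shift final-axes cm [-0.1  -0.05  6.98] turn [ 0.0001 -0.      0.0006]
```

View pics/s16.png

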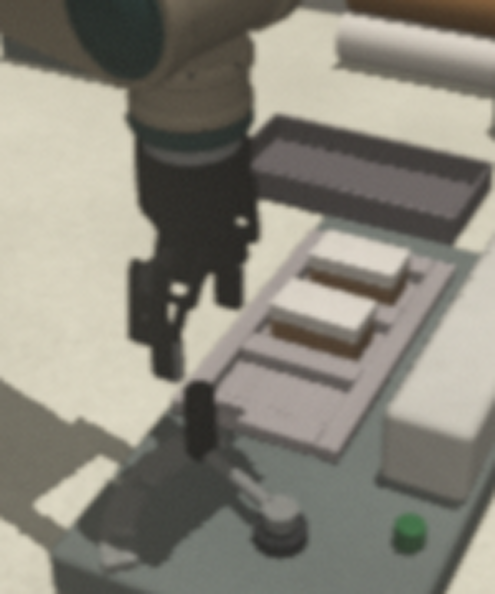

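View pics/t16.png

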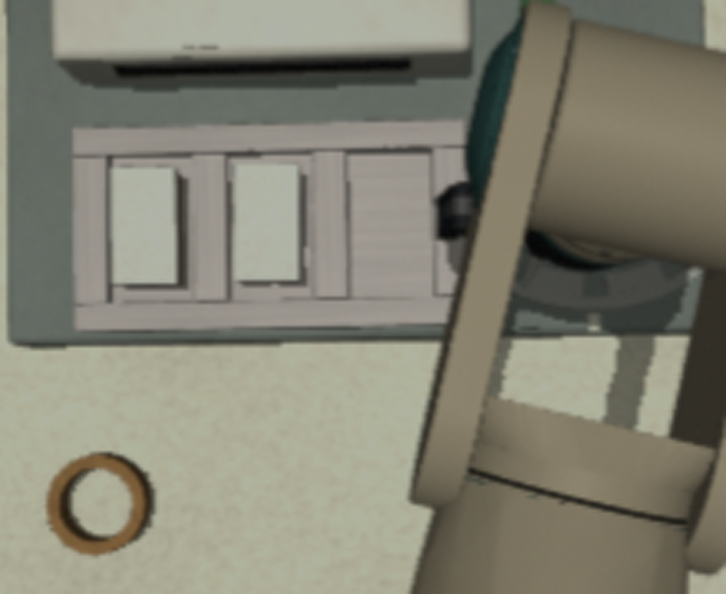

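```bash
python3 -m handwheel '{"jaw":[1,1,1,1,0.35,0.35,0.35,0.35,0.35],"linear":[[-0.1,-0.05,2],[0,0,2.5],[0,0,2.5],[0,0,0],[0,0,0],[0,0,0],[0,0,0],[0,0,0],[0,0,0]],"turn":[[0,0,0],[0,0,0],[0,0,0],[0,0,0],[0,0,0],[0,0,0],[0,0,0],[0,0,0],[0,0,0]]}' 20
python3 -c "
from h import *
im=snap('scene'); crop(im,210,130,330,270,4.2,'pics/s17.png')
"
```

```text
clock: 27.55
ee_pos: [0.6001, -0.1174, 0.0558]
orientation: [0.0, 1.0, -0.0, 0.0]
contact_force: [0.8, -1.4, 1.6]
finger_gap: 0.0296
```

View pics/s17.png

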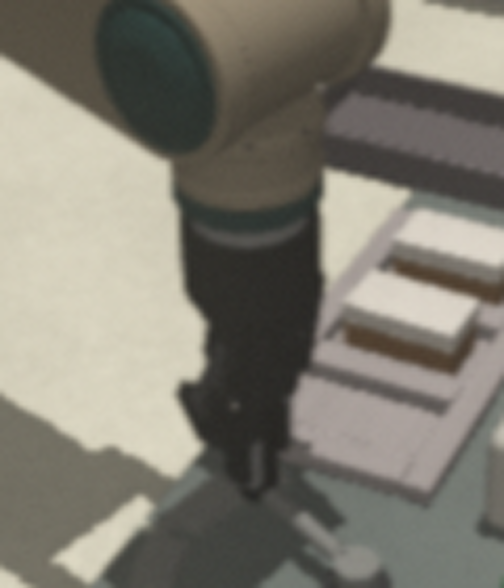

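```bash
python3 -m handwheel '{"jaw":[0.35,0.35,0.35,0.35,0.35,0.35,0.35,0.35],"linear":[[0.28,-0.72,0],[0.25,-0.72,0],[0.2,-0.73,0],[0.13,-0.73,0],[0.1,-0.73,0],[0.03,-0.73,0],[0,0,0],[0,0,0]],"turn":[[0,0,0],[0,0,0],[0,0,0],[0,0,0],[0,0,0],[0,0,0],[0,0,0],[0,0,0]]}'
python3 -m handwheel '{"jaw":[1,1,1,1,1,1,1,1,1],"linear":[[0,0,0],[0,0,0],[0,0,0],[0,0,-2],[0,0,-3],[0,0,-4],[2,-3,0],[2,-3,0],[0,0,0]],"turn":[[0,0,0],[0,0,0],[0,0,0],[0,0,0],[0,0,0],[0,0,0],[0,0,0],[0,0,0],[0,0,0]]}'
python3 -c "
from h import *
plan(.53,-.386,.2,168)
im=snap('scene'); crop(im,180,110,360,290,3.3,'pics/s18.png')
im=snap('top'); crop(im,180,120,400,300,3.3,'pics/t18.png')
"
```

```text
clock: 28.6
ee_pos: [0.5903, -0.161, 0.0556]
orientation: [0.0, 1.0, -0.0, 0.0]
contact_force: [0.2, -0.5, 0.4]
finger_gap: 0.0298
clock: 29.72
ee_pos: [0.5493, -0.2225, 0.1471]
orientation: [0.002, 1.0, -0.001, 0.001]
contact_force: [0.3, 0.4, 0.8]
finger_gap: 0.0854
t 29.73 p [ 0.5493 -0.2225  0.1796] yaw 179.81 gap 0.0854 F [0.3 0.4 0.8]
shift now-axes cm [  1.87 -16.35  -2.02] shift final-axes cm [ -1.51 -16.39  -2.04] turn [-0.001   0.0018  0.2062]
```

View pics/s18.png

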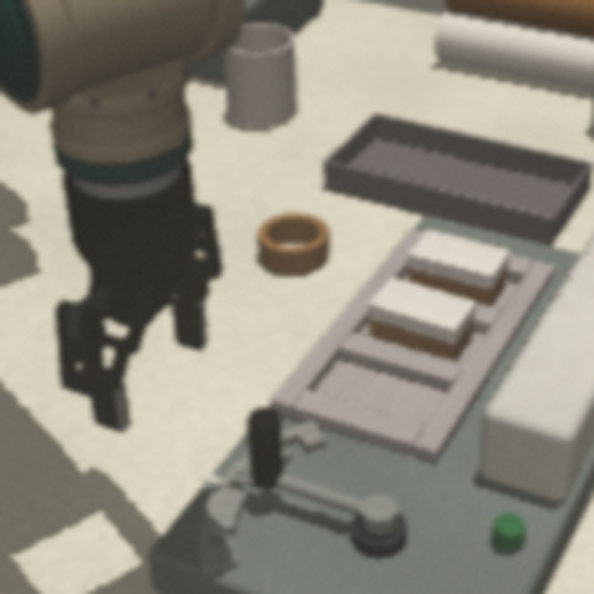

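View pics/t18.png

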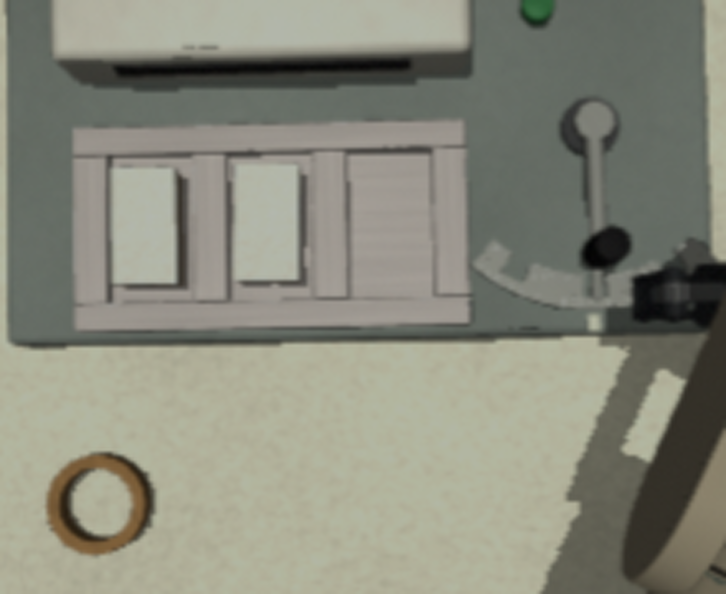

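```bash
python3 -m handwheel '{"jaw":[1,1,1,1,1,1,1,1],"linear":[[0.47,-4.09,0],[0.47,-4.09,0],[0.47,-4.09,0],[0.47,-4.09,0],[0,0,0],[0,0,0],[0,0,0],[0,0,0]],"turn":[[0,0,0],[0,0,0],[0,0,0],[0,0,0],[0,0,0.1],[0,0,0.1],[0,0,0],[0,0,0]]}'
python3 -c "
from h import *
plan(.53,-.386,.073,168)
h=pix2w('top',[(363.9,194.2)],.132)[0]; print('handle',h, 'lever',.5+np.arctan2(h[1]+.1585,.68-h[0])*-1)
for p in [(.68,-.1585),(.6765,-.1537)]: print(.5-np.arctan2(h[1]-p[1],p[0]-h[0]))
im=snap('scene'); crop(im,120,200,280,370,3.5,'pics/s19.png')
im=snap('top'); crop(im,400,150,560,300,3.5,'pics/t19.png')
"
```

```text
clock: 30.82
ee_pos: [0.5316, -0.3836, 0.1455]
orientation: [0.099, 0.995, 0.0, 0.0]
contact_force: [-0.4, 0.4, -0.7]
finger_gap: 0.0852
t 30.82 p [ 0.5316 -0.3836  0.178 ] yaw 168.69 gap 0.0852 F [-0.4  0.4 -0.7]
shift now-axes cm [ 0.12 -0.27 10.5 ] shift final-axes cm [ 0.11 -0.27 10.5 ] turn [0.0001 0.0003 0.0121]
handle [ 0.58947518 -0.15468251  0.132     ] lever 0.45785436120809964
0.45785436120809964
0.5112895507181715
```

View pics/s19.png

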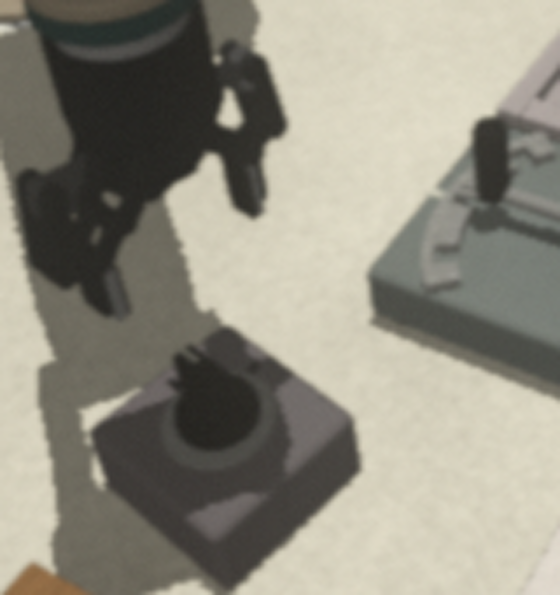

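View pics/t19.png

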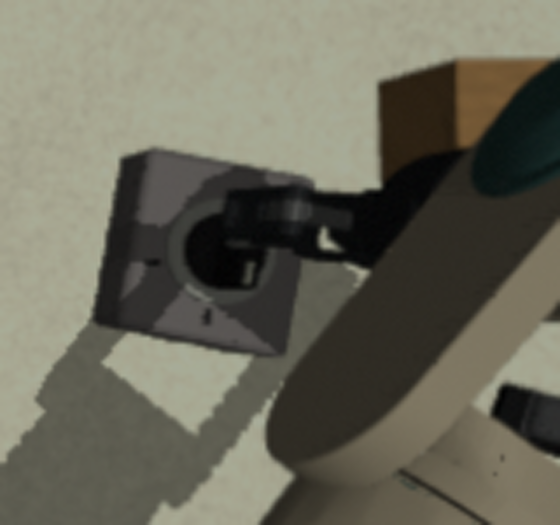

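```bash
python3 -m handwheel '{"jaw":[1,1,1,1,1,1],"linear":[[0.12,-0.27,2.5],[0,0,3],[0,0,2.5],[0,0,0],[0,0,0],[0,0,0]],"turn":[[0,0,0.012],[0,0,0],[0,0,0],[0,0,0],[0,0,0],[0,0,0]]}'
python3 -c "
from h import *
plan(.53,-.386,.073,168)
im=snap('scene'); crop(im,120,240,240,370,4.5,'pics/s20.png')
"
```

```text
clock: 31.68
ee_pos: [0.5301, -0.3872, 0.0672]
orientation: [0.106, 0.994, -0.001, 0.001]
contact_force: [0.1, 0.5, 1.0]
finger_gap: 0.0851
t 31.68 p [ 0.5301 -0.3872  0.0997] yaw 167.85 gap 0.0851 F [0.1 0.5 1. ]
shift now-axes cm [0.04 0.12 2.67] shift final-axes cm [0.04 0.12 2.67] turn [-0.0012  0.0026 -0.0027]
```

View pics/s20.png

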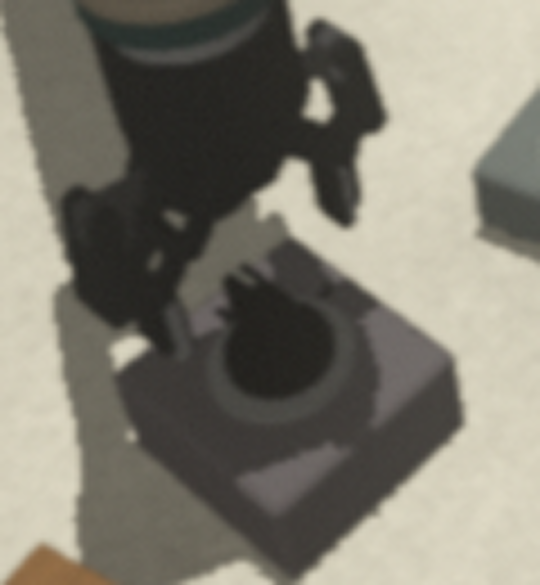

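```bash
python3 -c "
from h import *
a=np.radians(-12.2);u=np.array([np.cos(a),np.sin(a),0])*.024
c=np.array([.53,-.386,.104])
print(((w2pix('scene',[c,c+u,c-u,c-[0,0,.036]])-[120,240])*4.5).round())
im=snap('scene'); im=(255*(im/255.)**.4).astype(np.uint8); crop(im,150,280,210,340,9,'pics/s21.png')
print(((w2pix('scene',[c,c+u,c-u,c-[0,0,.036]])-[150,280])*9).round())
"
```

```text
[[266. 293.]
 [301. 319.]
 [232. 267.]
 [279. 344.]]
[[262. 225.]
 [333. 279.]
 [194. 174.]
 [289. 327.]]
```

View pics/s21.png

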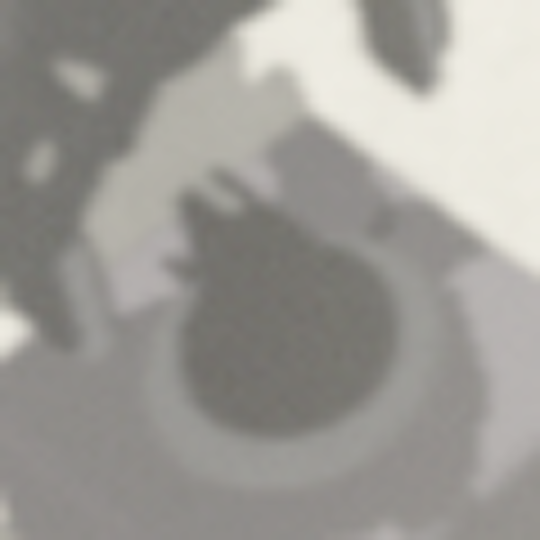

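```bash
python3 -m handwheel '{"jaw":[1,1,1,0,0,0,0,0,0,0,0,0],"linear":[[0.04,0.1,1.3],[0,0,1.2],[0,0,0],[0,0,0],[0,0,0],[0,0,0],[0,0,0],[0,0,0],[0,0,0],[0,0,0],[0,0,0],[0,0,0]],"turn":[[0,0,0],[0,0,0],[0,0,0],[0,0,0],[0,0,0],[0,0,0],[0,0,0],[0,0,0],[0,0,0],[0,0,0],[0,0,0],[0,0,0]]}' 50
python3 -c "
from h import *
plan(.53,-.386,.073,168); print(r.sense()['wrist_torque'])
"
```

```text
clock: 33.28
ee_pos: [0.5291, -0.3867, 0.0408]
orientation: [0.106, 0.994, -0.001, 0.0]
contact_force: [-1.0, -5.7, 0.5]
finger_gap: 0.0145
t 33.27 p [ 0.5291 -0.3867  0.0733] yaw 167.78 gap 0.0145 F [-1.  -5.7  0.5]
shift now-axes cm [-0.07  0.09  0.03] shift final-axes cm [-0.07  0.09  0.03] turn [-0.0016  0.001  -0.0038]
[-0.69041797  0.11939588 -0.19824508]
```

```bash
python3 -m handwheel '{"jaw":[0,0,0,0,0,0,0,0,0,0],"linear":[[0,0,0],[0,0,0],[0,0,0],[0,0,0],[0,0,0],[0,0,0],[0,0,0],[0,0,0],[0,0,0],[0,0,0]],"turn":[[0,0,0.15],[0,0,0.16],[0,0,0.17],[0,0,0.17],[0,0,0.17],[0,0,0.17],[0,0,0.16],[0,0,0.06],[0,0,0],[0,0,0]]}'
python3 -c "
from h import *
plan(.53,-.386,.073,168-68.8); print(r.sense()['wrist_torque'])
im=snap('scene'); im=(255*(im/255.)**.5).astype(np.uint8);crop(im,120,200,240,340,4,'pics/s22.png')
"
```

```text
clock: 34.52
ee_pos: [0.5308, -0.3854, 0.0409]
orientation: [0.652, 0.758, 0.001, 0.002]
contact_force: [6.3, -1.4, -0.5]
finger_gap: 0.0145
t 34.52 p [ 0.5308 -0.3854  0.0734] yaw 98.59 gap 0.0145 F [ 6.3 -1.4 -0.5]
shift now-axes cm [-0.05 -0.09  0.04] shift final-axes cm [-0.05 -0.09  0.04] turn [ 0.0034  0.0012 -0.0106]
[-0.26740541 -1.01400827  0.31909515]
```

View pics/s22.png

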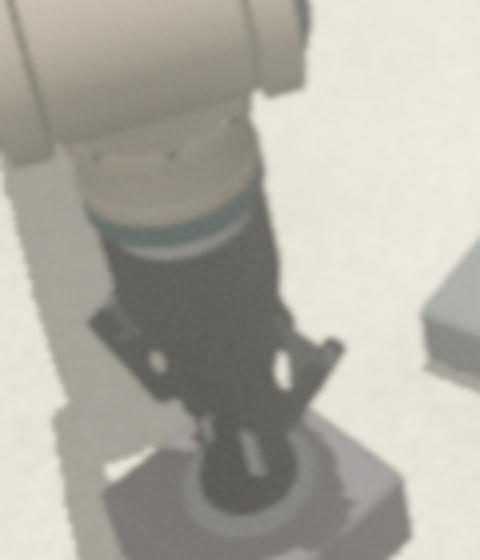

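```bash
python3 -m handwheel '{"jaw":[0,0,0],"linear":[[0,0,0],[0,0,0],[0,0,0]],"turn":[[0,0,0.05],[0,0,0],[0,0,0]]}'
python3 -c "
from h import *
plan(.53,-.386,.073,168-68.8); print(r.sense()['wrist_torque'])"
```

```text
clock: 34.95
ee_pos: [0.5306, -0.3849, 0.0409]
orientation: [0.67, 0.742, 0.001, 0.001]
contact_force: [6.1, 0.6, 1.7]
finger_gap: 0.0144
t 34.95 p [ 0.5306 -0.3849  0.0734] yaw 95.82 gap 0.0144 F [6.1 0.6 1.7]
shift now-axes cm [-0.1  -0.07  0.04] shift final-axes cm [-0.1  -0.08  0.04] turn [ 0.0028  0.0002 -0.0591]
[ 0.22800941 -0.97459912  0.96446566]
```

```bash
python3 -m handwheel '{"jaw":[1,1,1,1,1,1,1,1,1,1,1,1],"linear":[[0,0,0],[0,0,0],[0,0,0],[0,0,0],[0,0,0],[0,0,0],[0,0,0],[0,0,-2],[0,0,-3],[0,0,-4],[0,0,-2],[0,0,0]],"turn":[[0,0,0],[0,0,0],[0,0,0],[0,0,0],[0,0,0],[0,0,0],[0,0,0],[0,0,0],[0,0,0],[0,0,0],[0,0,0],[0,0,0]]}'
python3 -c "
from h import *
plan(.591,-.158,.18,180)
im=snap('scene'); im=(255*(im/255.)**.5).astype(np.uint8);crop(im,120,200,240,340,4,'pics/s23.png')
im=snap('top'); crop(im,180,100,500,300,2.4,'pics/t23.png')
"
```

```text
clock: 36.45
ee_pos: [0.5299, -0.3861, 0.1526]
orientation: [0.671, 0.741, 0.0, 0.002]
contact_force: [0.5, 0.4, -1.1]
finger_gap: 0.0856
t 36.45 p [ 0.5299 -0.3861  0.1851] yaw 95.65 gap 0.0856 F [ 0.5  0.4 -1.1]
shift now-axes cm [22.1   8.32  0.48] shift final-axes cm [-6.11 22.81  0.51] turn [ 3.0000e-04  4.5000e-03 -1.4722e+00]
```

View pics/s23.png

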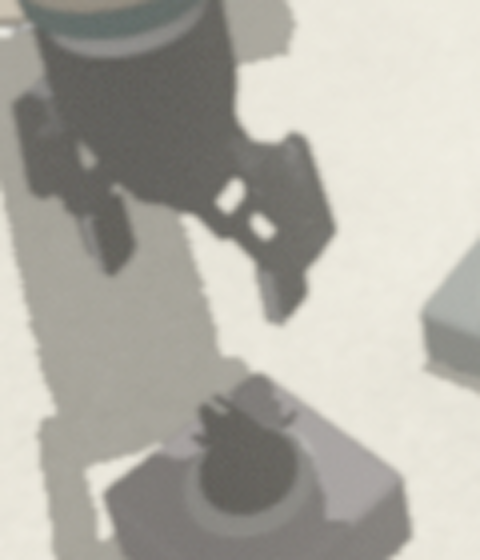

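View pics/t23.png

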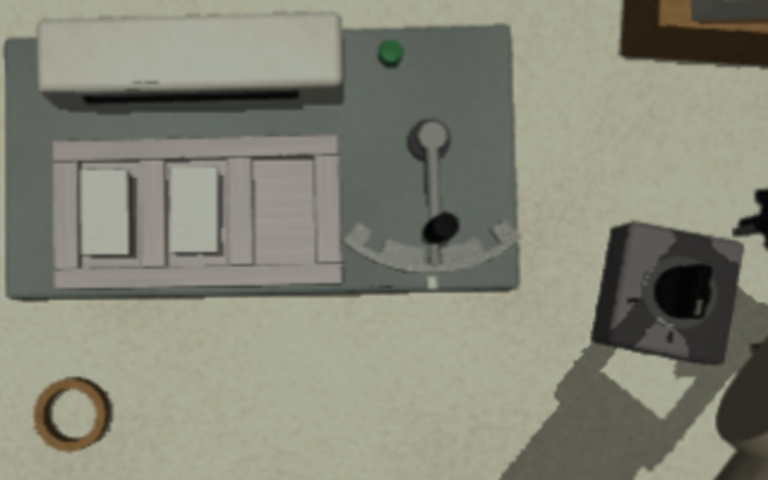

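```bash
python3 -m handwheel '{"jaw":[1,1,1,1,1,1,1,1,1],"linear":[[0,0,0],[0,0,0],[0,0,0],[0,0,0],[0,0,0],[0,0,0],[0,0,0],[0,0,0],[0,0,0]],"turn":[[0,0,-0.184],[0,0,-0.184],[0,0,-0.184],[0,0,-0.184],[0,0,-0.184],[0,0,-0.184],[0,0,-0.184],[0,0,-0.184],[0,0,0]]}'
python3 -m handwheel '{"jaw":[1,1,1,1,1,1,1],"linear":[[-1.22,4.57,0],[-1.22,4.57,0],[-1.22,4.57,0],[-1.22,4.57,0],[-1.22,4.57,0],[0,0,0],[0,0,0]],"turn":[[0,0,0],[0,0,0],[0,0,0],[0,0,0],[0,0,0],[0,0,0],[0,0,0]]}'
python3 -c "
from h import *
plan(.591,-.157,.088,180)
im=snap('scene'); crop(im,180,110,360,290,3.3,'pics/s24.png')"
```

```text
clock: 37.67
ee_pos: [0.5286, -0.3851, 0.148]
orientation: [0.001, 1.0, 0.001, -0.001]
contact_force: [-0.5, 1.3, 0.1]
finger_gap: 0.0856
clock: 38.55
ee_pos: [0.5899, -0.1574, 0.1495]
orientation: [0.001, 1.0, 0.0, -0.001]
contact_force: [0.0, -0.4, 0.1]
finger_gap: 0.0858
t 38.55 p [ 0.5899 -0.1574  0.182 ] yaw 179.85 gap 0.0858 F [ 0.  -0.4  0.1]
shift now-axes cm [-0.13  0.04  9.4 ] shift final-axes cm [-0.11  0.04  9.4 ] turn [ 0.0001 -0.0013 -0.0026]
```

View pics/s24.png

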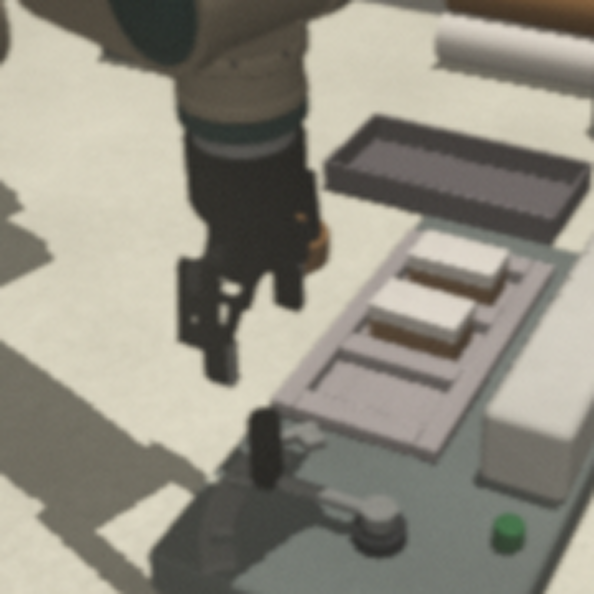

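```bash
python3 -m handwheel '{"jaw":[1,1,1,1,1,0.35,0.35,0.35,0.35,0.35],"linear":[[-0.1,0.04,2.5],[0,0,3],[0,0,2.5],[0,0,1.4],[0,0,0],[0,0,0],[0,0,0],[0,0,0],[0,0,0],[0,0,0]],"turn":[[0,0,0],[0,0,0],[0,0,0],[0,0,0],[0,0,0],[0,0,0],[0,0,0],[0,0,0],[0,0,0],[0,0,0]]}' 20
python3 -m handwheel '{"jaw":[0.35,0.35,0.35,0.35,0.35,0.35,0.35,0.35],"linear":[[-0.03,0.73,0],[-0.1,0.73,0],[-0.13,0.74,0],[-0.2,0.75,0],[-0.25,0.75,0],[-0.3,0.75,0],[0,0,0],[0,0,0]],"turn":[[0,0,0],[0,0,0],[0,0,0],[0,0,0],[0,0,0],[0,0,0],[0,0,0],[0,0,0]]}'
```

```text
clock: 39.85
ee_pos: [0.5913, -0.1567, 0.0564]
orientation: [0.0, 1.0, 0.0, 0.0]
contact_force: [-0.0, -0.3, 0.8]
finger_gap: 0.0299
clock: 40.85
ee_pos: [0.6013, -0.1123, 0.0563]
orientation: [0.0, 1.0, -0.0, -0.0]
contact_force: [-2.6, -3.2, -0.2]
finger_gap: 0.0301
```

```bash
python3 -m handwheel '{"jaw":[1,1,1,1,1,1,1,1,1,1],"linear":[[0,0,0],[0,0,0],[0,0,0],[0,0,-2],[0,0,-4],[0,0,-4],[2,-3,0],[4,-3,0],[4,-3,0],[0,0,0]],"turn":[[0,0,0],[0,0,0],[0,0,0],[0,0,0],[0,0,0],[0,0,0],[0,0,0],[0,0,0],[0,0,0],[0,0,0]]}'
python3 -c "
from h import *
plan(.6155,.1505,.18,180)
im=snap('top'); cv2.imwrite('pics/t25full.png',im[:,:,::-1]); crop(im,90,100,400,300,2.5,'pics/t25.png')"
```

```text
clock: 42.1
ee_pos: [0.4999, -0.2041, 0.1583]
orientation: [0.002, 1.0, -0.001, 0.001]
contact_force: [0.0, 0.9, 0.6]
finger_gap: 0.0852
t 42.1 p [ 0.4999 -0.2041  0.1908] yaw 179.78 gap 0.0852 F [0.  0.9 0.6]
shift now-axes cm [-11.42  35.5    1.06] shift final-axes cm [-11.56  35.46   1.08] turn [-0.0012  0.0019 -0.0039]
```

View pics/t25.png

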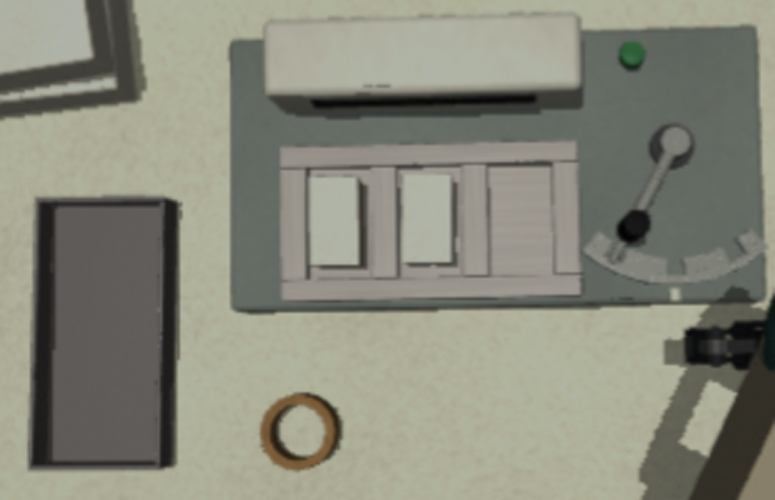

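```bash
python3 -c "
from h import *
f=lambda pts:[((a+.5)/2.5-.5+90,(b+.5)/2.5-.5+100) for a,b in pts]
t=pix2w('top',f([(38,199),(166,200),(162,467),(30,468)]),.035);print('tray',t.round(4),t.mean(0).round(4))
g=pix2w('top',f([(178,200),(174,467)]),.0);print('base right',g.round(4))
fl=pix2w('top',f([(55,206),(49,460)]),.005);print('floor left',fl.round(4))
a=pix2w('top',f([(309,177),(359,176),(360,265),(312,266)]),.09);print('L',a.mean(0).round(4))
a=pix2w('top',f([(402,174),(452,173),(453,261),(405,263)]),.09);print('C',a.mean(0).round(4))
im=cv2.imread('pics/t25full.png');im=(255*(im[:,:,::-1]/255.)**.5).astype(np.uint8);crop(im,95,170,170,295,4.7,'pics/t26.png')"
```

```text
tray [[0.648  0.4432 0.035 ]
 [0.6445 0.3208 0.035 ]
 [0.3922 0.3238 0.035 ]
 [0.3937 0.4478 0.035 ]] [0.5196 0.3839 0.035 ]
base right [[0.6495 0.3216 0.    ]
 [0.3875 0.3249 0.    ]]
floor left [[0.6453 0.4414 0.005 ]
 [0.3972 0.4446 0.005 ]]
L [0.6142 0.149  0.09  ]
C [0.6153 0.0657 0.09  ]
```

View pics/t26.png

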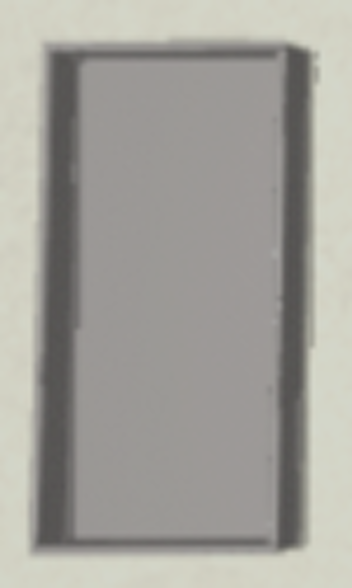

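```bash
python3 -m handwheel '{"jaw":[0.72,0.72,0.72,0.72,0.72,0.72,0.72,0.72,0.72,0.72,0.72],"linear":[[-1.43,4.43,0],[-1.43,4.43,0],[-1.43,4.43,0],[-1.43,4.43,0],[-1.43,4.43,0],[-1.43,4.43,0],[-1.43,4.43,0],[-1.43,4.43,0],[0,0,3],[0,0,0],[0,0,0]],"turn":[[0,0,-0.004],[0,0,0],[0,0,0],[0,0,0],[0,0,0],[0,0,0],[0,0,0],[0,0,0],[0,0,0],[0,0,0],[0,0,0]]}'
python3 -c "
from h import *
plan(.6145,.150,.067,180)
im=snap('scene'); crop(im,230,80,380,230,4,'pics/s27.png')"
```

```text
clock: 43.52
ee_pos: [0.615, 0.1529, 0.1277]
orientation: [-0.002, 1.0, 0.0, 0.001]
contact_force: [1.7, -0.2, -0.6]
finger_gap: 0.0613
t 43.52 p [0.615  0.1529 0.1602] yaw -179.78 gap 0.0613 F [ 1.7 -0.2 -0.6]
shift now-axes cm [ 0.07 -0.29  9.32] shift final-axes cm [ 0.05 -0.29  9.32] turn [0.0004 0.0013 0.0038]
```

View pics/s27.png

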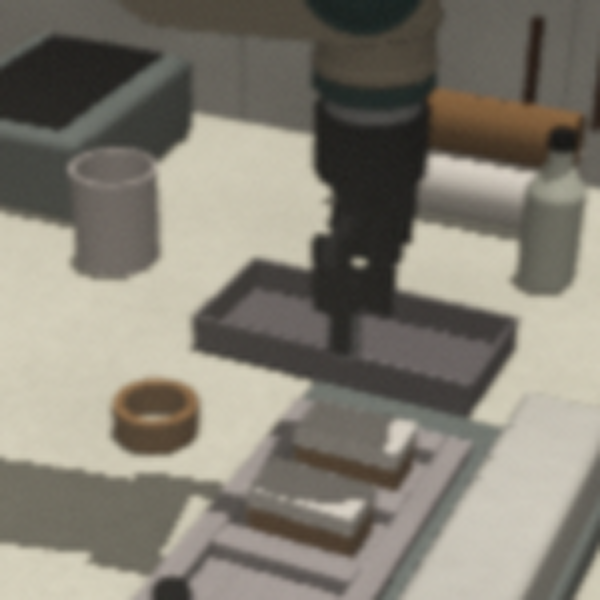

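```bash
python3 -m handwheel '{"jaw":[0.72,0.72,0.72,0.72,0.72,0,0,0,0,0],"linear":[[0.06,-0.28,2],[0,0,3],[0,0,2.5],[0,0,1.8],[0,0,0],[0,0,0],[0,0,0],[0,0,0],[0,0,0],[0,0,0]],"turn":[[0,0,0.004],[0,0,0],[0,0,0],[0,0,0],[0,0,0],[0,0,0],[0,0,0],[0,0,0],[0,0,0],[0,0,0]]}' 35
python3 -m handwheel '{"jaw":[0,0,0,0,0,0],"linear":[[0,0,-1],[0,0,-2.5],[0,0,-2.5],[0,0,-2],[0,0,0],[0,0,0]],"turn":[[0,0,0],[0,0,0],[0,0,0],[0,0,0],[0,0,0],[0,0,0]]}'
python3 -c "
from h import *
plan(.568,.384,.022,180)"
```

```text
clock: 44.82
ee_pos: [0.6151, 0.15, 0.0352]
orientation: [0.0, 1.0, 0.0, 0.002]
contact_force: [-0.4, -0.4, 5.4]
finger_gap: 0.0434
clock: 45.58
ee_pos: [0.6134, 0.1497, 0.112]
orientation: [0.0, 1.0, -0.0, -0.001]
contact_force: [0.2, 0.2, -1.6]
finger_gap: 0.0434
t 45.58 p [0.6134 0.1497 0.1445] yaw 179.99 gap 0.0434 F [ 0.2  0.2 -1.6]
shift now-axes cm [ 4.53 23.44 12.25] shift final-axes cm [ 4.54 23.43 12.25] turn [-0.0003 -0.0019 -0.0003]
```

```bash
python3 -m handwheel '{"jaw":[0,0,0,0,0,0,0,0,0,0],"linear":[[0.91,4.69,0],[0.91,4.69,0],[0.91,4.69,0],[0.91,4.69,0],[0.91,4.69,0],[0,0,0],[0,0,3],[0,0,3],[0,0,0],[0,0,0]],"turn":[[0,0,0],[0,0,0],[0,0,0],[0,0,0],[0,0,0],[0,0,0],[0,0,0],[0,0,0],[0,0,0],[0,0,0]]}'
python3 -c "
from h import *
plan(.568,.384,.0235,180)
im=snap('scene'); crop(im,230,60,380,210,4,'pics/s28.png')"
```

```text
clock: 46.82
ee_pos: [0.5692, 0.384, 0.0543]
orientation: [0.0, 1.0, 0.0, 0.0]
contact_force: [0.5, 0.6, -0.6]
finger_gap: 0.0432
t 46.83 p [0.5692 0.384  0.0868] yaw 179.95 gap 0.0432 F [ 0.5  0.6 -0.6]
shift now-axes cm [0.12 0.   6.33] shift final-axes cm [0.12 0.   6.33] turn [ 0.0004  0.0009 -0.0009]
```

View pics/s28.png

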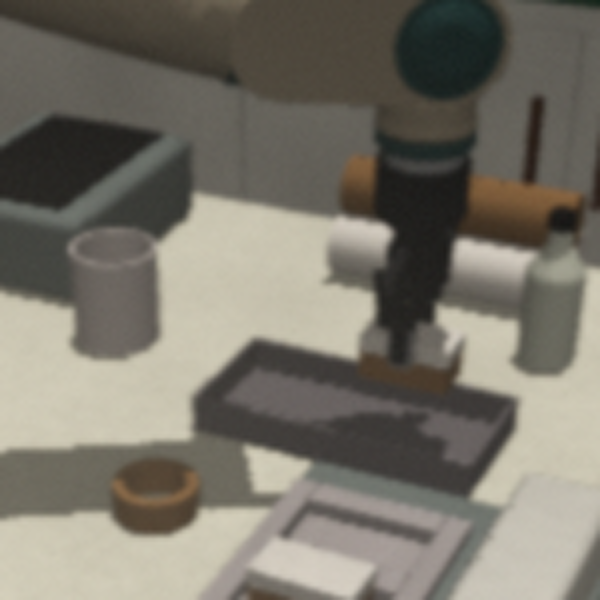

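```bash
python3 -m handwheel '{"jaw":[0,0,0,0,0,0,0.72,0.72,0.72,0.72,0.72,0.72],"linear":[[0,0,2],[0,0,2],[0,0,1.5],[0,0,0.6],[0,0,0.2],[0,0,0],[0,0,0],[0,0,0],[0,0,0],[0,0,0],[0,0,-1],[0,0,-2]],"turn":[[0,0,0],[0,0,0],[0,0,0],[0,0,0],[0,0,0],[0,0,0],[0,0,0],[0,0,0],[0,0,0],[0,0,0],[0,0,0],[0,0,0]]}'
python3 -m handwheel '{"jaw":[0.72,0.72,0.72,0.72,0.72,0.72],"linear":[[0,0,-3],[0,0,-4],[0,0,-4],[0,0,-1],[0,0,0],[0,0,0]],"turn":[[0,0,0],[0,0,0],[0,0,0],[0,0,0],[0,0,0],[0,0,0]]}'
python3 -c "
from h import *
plan(.6155,.066,.16,180)
im=snap('scene'); crop(im,230,60,380,210,4,'pics/s29.png')"
```

```text
clock: 48.38
ee_pos: [0.5682, 0.3841, 0.0207]
orientation: [0.0, 1.0, -0.0, -0.001]
contact_force: [1.3, 0.5, 0.2]
finger_gap: 0.0614
clock: 49.12
ee_pos: [0.5679, 0.3839, 0.1382]
orientation: [0.0, 1.0, -0.001, -0.001]
contact_force: [0.3, 0.7, -1.2]
finger_gap: 0.0616
t 49.12 p [0.5679 0.3839 0.1707] yaw 179.98 gap 0.0616 F [ 0.3  0.7 -1.2]
shift now-axes cm [ -4.77 -31.78   1.11] shift final-axes cm [ -4.76 -31.79   1.07] turn [-0.0016 -0.0028 -0.0003]
```

View pics/s29.png

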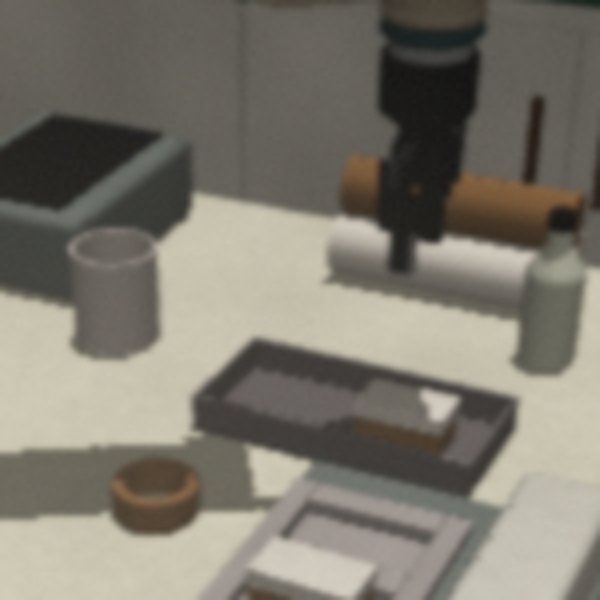

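First box is in the tray. Next, the second.

```bash
python3 -m handwheel '{"jaw":[0.72,0.72,0.72,0.72,0.72,0.72,0.72,0.72,0.72],"linear":[[-0.68,-4.54,0],[-0.68,-4.54,0],[-0.68,-4.54,0],[-0.68,-4.54,0],[-0.68,-4.54,0],[-0.68,-4.54,0],[-0.68,-4.54,0],[0,0,0],[0,0,0]],"turn":[[0,0,0],[0,0,0],[0,0,0],[0,0,0],[0,0,0],[0,0,0],[0,0,0],[0,0,0],[0,0,0]]}'
python3 -c "
from h import *
plan(.6155,.066,.067,180)
im=snap('scene'); crop(im,230,80,380,230,4,'pics/s30.png')"
```

```text
clock: 50.3
ee_pos: [0.6156, 0.0668, 0.1393]
orientation: [0.0, 1.0, 0.0, -0.001]
contact_force: [0.8, 0.5, -0.7]
finger_gap: 0.0613
t 50.3 p [0.6156 0.0668 0.1718] yaw 179.98 gap 0.0613 F [ 0.8  0.5 -0.7]
shift now-axes cm [-0.   -0.09 10.48] shift final-axes cm [ 1.000e-02 -8.000e-02  1.048e+01] turn [ 0.0004 -0.0017 -0.0004]
```

View pics/s30.png

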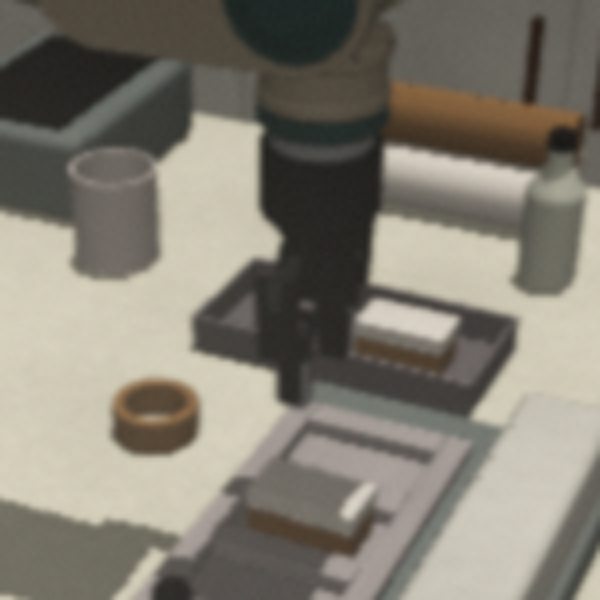

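```bash
python3 -m handwheel '{"jaw":[0.72,0.72,0.72,0.72,0.72,0.72,0,0,0,0,0],"linear":[[0,-0.08,2],[0,0,3],[0,0,2.5],[0,0,2],[0,0,0.95],[0,0,0],[0,0,0],[0,0,0],[0,0,0],[0,0,0],[0,0,0]],"turn":[[0,0,0],[0,0,0],[0,0,0],[0,0,0],[0,0,0],[0,0,0],[0,0,0],[0,0,0],[0,0,0],[0,0,0],[0,0,0]]}' 35
python3 -m handwheel '{"jaw":[0,0,0,0,0,0],"linear":[[0,0,-1],[0,0,-2.5],[0,0,-2.5],[0,0,-2],[0,0,0],[0,0,0]],"turn":[[0,0,0],[0,0,0],[0,0,0],[0,0,0],[0,0,0],[0,0,0]]}'
python3 -c "
from h import *
plan(.462,.384,.023,180)"
```

```text
clock: 51.72
ee_pos: [0.617, 0.0657, 0.0373]
orientation: [0.0, 1.0, 0.0, 0.001]
contact_force: [-0.1, 0.4, 5.8]
finger_gap: 0.0439
clock: 52.48
ee_pos: [0.6155, 0.0656, 0.1145]
orientation: [0.0, 1.0, -0.0, -0.001]
contact_force: [-0.2, 0.0, -1.6]
finger_gap: 0.0434
t 52.48 p [0.6155 0.0656 0.147 ] yaw 179.98 gap 0.0434 F [-0.2  0.  -1.6]
shift now-axes cm [15.34 31.83 12.43] shift final-axes cm [15.35 31.84 12.4 ] turn [-0.     -0.0019 -0.0004]
```

```bash
python3 -m handwheel '{"jaw":[0,0,0,0,0,0,0,0,0,0,0,0],"linear":[[1.92,3.98,0],[1.92,3.98,0],[1.92,3.98,0],[1.92,3.98,0],[1.92,3.98,0],[1.92,3.98,0],[1.92,3.98,0],[1.92,3.98,0],[0,0,2],[0,0,3],[0,0,0],[0,0,0]],"turn":[[0,0,0],[0,0,0],[0,0,0],[0,0,0],[0,0,0],[0,0,0],[0,0,0],[0,0,0],[0,0,0],[0,0,0],[0,0,0],[0,0,0]]}'
python3 -c "
from h import *
plan(.462,.384,.0255,180)
im=snap('scene'); crop(im,230,60,380,210,4,'pics/s31.png')"
```

```text
clock: 53.98
ee_pos: [0.4628, 0.3841, 0.0663]
orientation: [0.0, 1.0, 0.0, 0.0]
contact_force: [0.9, 0.4, -0.7]
finger_gap: 0.0431
t 53.98 p [0.4628 0.3841 0.0988] yaw 179.97 gap 0.0431 F [ 0.9  0.4 -0.7]
shift now-axes cm [ 0.08 -0.02  7.33] shift final-axes cm [ 0.08 -0.01  7.33] turn [ 0.0002  0.0002 -0.0005]
```

View pics/s31.png

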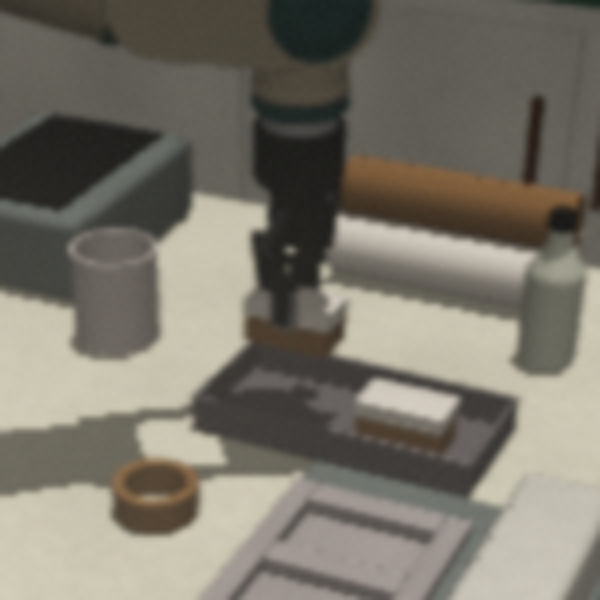

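```bash
python3 -m handwheel '{"jaw":[0,0,0,0,0,0,0,0.72,0.72,0.72,0.72,0.72],"linear":[[0.05,0,2],[0,0,2],[0,0,1.5],[0,0,1.1],[0,0,0.6],[0,0,0.1],[0,0,0],[0,0,0],[0,0,0],[0,0,0],[0,0,-1],[0,0,-2]],"turn":[[0,0,0],[0,0,0],[0,0,0],[0,0,0],[0,0,0],[0,0,0],[0,0,0],[0,0,0],[0,0,0],[0,0,0],[0,0,0],[0,0,0]]}'
python3 -m handwheel '{"jaw":[0.72,0.72,0.72,0.72,0.72,0.72,0.72,0.72,0.72,0.72],"linear":[[0,0,-3],[0,0,-4],[0,0,-4],[0,0,-2],[2,-5,0],[2,-5,0],[2,-5,0],[2,-5,0],[0,0,0],[0,0,0]],"turn":[[0,0,0],[0,0,0],[0,0,0],[0,0,0],[0,0,0],[0,0,0],[0,0,0],[0,0,0],[0,0,0],[0,0,0]]}'
python3 -c "
from h import *
plan(.4,.1,.2,180)
im=snap('scene'); cv2.imwrite('pics/s32.png',im[:,:,::-1]); crop(im,230,60,380,210,4,'pics/s32c.png')
im=snap('top'); cv2.imwrite('pics/t32.png',im[:,:,::-1])"
```

```text
clock: 55.52
ee_pos: [0.4617, 0.3839, 0.0233]
orientation: [0.0, 1.0, -0.0, -0.001]
contact_force: [0.2, 0.2, 0.1]
finger_gap: 0.0615
clock: 56.78
ee_pos: [0.3826, 0.1846, 0.1543]
orientation: [0.0, 1.0, 0.001, 0.001]
contact_force: [-0.1, -0.2, -0.3]
finger_gap: 0.0615
t 56.77 p [0.3826 0.1846 0.1868] yaw 179.97 gap 0.0615 F [-0.1 -0.2 -0.3]
shift now-axes cm [-1.75 -8.46 -1.33] shift final-axes cm [-1.74 -8.46 -1.32] turn [ 0.0014  0.0026 -0.0006]
```

View pics/s32c.png

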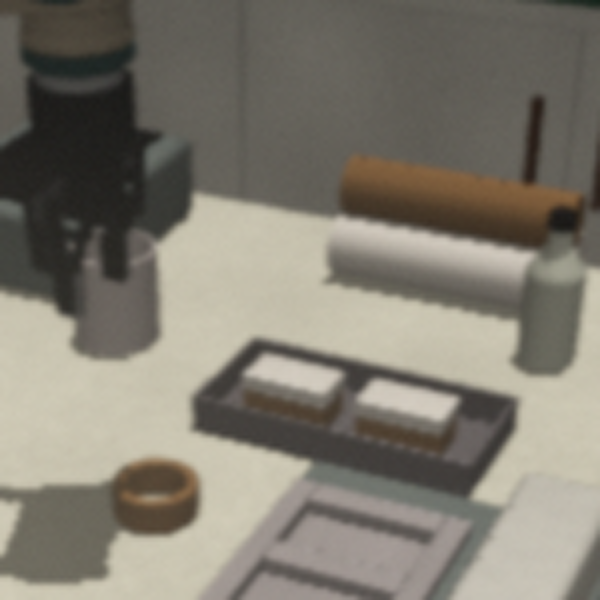

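View pics/t32.png

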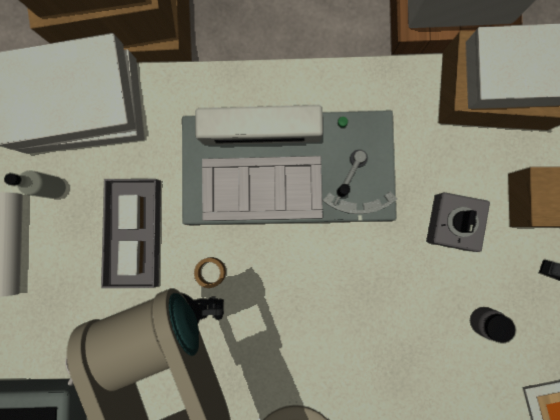

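View pics/s32.png

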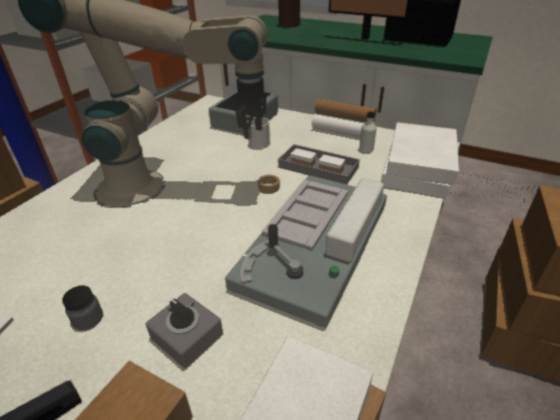

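```bash
python3 -c "
from workcell import job_done
print(job_done())"
```

```text
the job is handed in; nothing more can be done
None
```

I ran the whole job and handed it in at about 57 s; the hand-in gives no verdict. Only two gift boxes were present. I loaded both lid up in the bed, moved the lever to the middle notch, and twisted the knob to its stop. I released the knob, swung the lever back to its start notch and put both boxes in the grey tray.

**Failed check:** my first grasp closed on nothing. The real fingertips sit 32.5 mm above the reported tool position. I found this in the camera images, confirmed it by slowly touching the bare bench (about 30 N of contact force), and corrected all later heights for it.

**Last checks:**
- **Boxes and tape:** the final pictures show both boxes flat and lid up in the tray, and the tape where it was.
- **Lever:** it is in the end notch. Its handle shows about 3 pixels closer to the bed than at the start. In the middle notch I measured about 0.46–0.51 rad.
- **Knob:** I turned it about 1.21 rad, then pushed a further 0.05 rad. The torque rose steeply, so it was at its stop. After I let go, the pictures show it back at rest.
- **Gripper:** it was clear of everything when I handed in.

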